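# Dock the food probes and lock the charging dock

### The job

Put every thermometer probe that stands in the wooden draining stand into a free socket of the metal charging dock, stem down and pushed fully home, first drawing the steel locking comb back if it is in the way. Once all of them are in, slide the comb by its knob fully home into its keeper so that it locks every probe. Leave the probes that are already docked in their sockets, and do not disturb the jug or the ramekin.

Things in the scene. Friction and masses are not known exactly. Their poses are not given: they have to be found in the camera images.
- probe0: To be docked; may be absent: stainless food probe standing stem-down in the wooden stand: stem 6 mm across, 35 mm long, round-ended; above it a steel collar 26 mm across, 5 mm thick; above that a straight round white head 12 mm across, 48 mm tall (45 g). Origin: centre of the collar's underside; z up along the head.
- probe1: As probe0, standing in another hole of the stand; may be absent.
- probe2: As probe0, standing in another hole of the stand; may be absent.
- probe3: As probe0, standing in another hole of the stand; may be absent.
- docked0: Probe of the same shape as probe0 that is already fully seated in socket0 at the start (then that socket is taken and the probe stays there); usually absent (then that socket is free).
- docked1: Probe of the same shape as probe0 that is already fully seated in socket1 at the start (then that socket is taken and the probe stays there); usually absent (then that socket is free).
- docked2: Probe of the same shape as probe0 that is already fully seated in socket2 at the start (then that socket is taken and the probe stays there); usually absent (then that socket is free).
- docked3: Probe of the same shape as probe0 that is already fully seated in socket3 at the start (then that socket is taken and the probe stays there); usually absent (then that socket is free).
- docked4: Probe of the same shape as probe0 that is already fully seated in socket4 at the start (then that socket is taken and the probe stays there); usually absent (then that socket is free).
- docked5: Probe of the same shape as probe0 that is already fully seated in socket5 at the start (then that socket is taken and the probe stays there); usually absent (then that socket is free).
- dock: Fixed metal charging dock, 72 (x) by 350 (y) by 50 mm high; origin at the centre of its underside, z up. Six sockets open in its top in a row along its y, 42 mm apart, at x = -10, y = -90 to +120 mm. On its +x side runs a rail with the steel locking comb; the keeper, a steel staple 31 mm high above the dock's top, stands at y = 145 to 171 mm.
- socket0 (a point): Centre of the mouth of socket 0, round, 7.6 mm wide, 40 mm deep, at the dock's top face (50 mm above the counter; the dock's axes); a probe whose origin is here is fully home.
- socket1 (a point): Centre of the mouth of socket 1, round, 7.6 mm wide, 40 mm deep, at the dock's top face (50 mm above the counter; the dock's axes); a probe whose origin is here is fully home.
- socket2 (a point): Centre of the mouth of socket 2, round, 7.6 mm wide, 40 mm deep, at the dock's top face (50 mm above the counter; the dock's axes); a probe whose origin is here is fully home.
- socket3 (a point): Centre of the mouth of socket 3, round, 7.6 mm wide, 40 mm deep, at the dock's top face (50 mm above the counter; the dock's axes); a probe whose origin is here is fully home.
- socket4 (a point): Centre of the mouth of socket 4, round, 7.6 mm wide, 40 mm deep, at the dock's top face (50 mm above the counter; the dock's axes); a probe whose origin is here is fully home.
- socket5 (a point): Centre of the mouth of socket 5, round, 7.6 mm wide, 40 mm deep, at the dock's top face (50 mm above the counter; the dock's axes); a probe whose origin is here is fully home.
- comb (a joint): Position (m) of the locking comb along the dock's +y; about 2 N friction, stays where left. 0 = drawn back, teeth midway between sockets; 0.022 = fully home, end in the keeper, a tooth over every collar. Starts at 0 to 0.017. Teeth: 9 mm wide, 6 mm thick, 3 mm above a seated collar, reaching to 8.5 mm from the socket axes; beyond 0.006 they block collars going down.
- comb_knob (a point): Middle of the comb's upright black knob, a round post 14 mm across, 36 mm tall (64 to 100 mm above the counter, this point at 82 mm), on the comb's -y end at dock x = 15 mm, dock y = -155 mm plus the comb's value. Pinch it and move it along the dock's +y to lock. It jams on a collar that is not down.
- stand: Loose wooden draining stand, 100 by 100 by 45 mm high, 0.7 kg; origin at the centre of its underside, z up. Four holes 8.5 mm wide and 40 mm deep at x, y = +-25 mm hold the loose probes, their collars resting on its top. It may stand left or right and can get knocked aside.
- jug: Bystander: glass pouring jug, 90 mm across, 140 mm tall, handle reaching 73 mm to its +y; origin at the centre of its underside. Across from the stand.
- ramekin: Bystander: white ceramic ramekin, 76 mm across, 40 mm tall; origin at the centre of its underside.

How it is judged:
By the outcome, as a careful person would: the job done as asked, in the order asked, and still so for the second after the job is handed in, with the robot touching nothing.
Of probe0, probe1, probe2, probe3 only 3 to 4 are there at a start; the rules pass over those that are not, and their reading is None.
Of docked0, docked1, docked2, docked3, docked4, docked5 only 1 to 2 are there at a start; the rules pass over those that are not, and their reading is None.
At some moment in a run one of stand may be knocked a few centimetres aside while the robot is not near it.
It also fails if it takes over 208 s, if anything falls off the work surface, if the arm or the gripper's body presses on something with over 40 N, if the wrist force passes 120 N, or if a joint passes its speed limit or range.

### The arm

A 6-joint arm with a two-finger parallel gripper is mounted at the origin on the work surface. World frame = base frame: x ahead of the robot, y to its left, z up, the work surface at z = 0. Lengths are in mm, angles in degrees, forces in N, time in s.
With the tool pointing down it reaches from about 350 to 850 mm from the base axis. Payload 8.1 kg.
Tool frame: the origin (TCP) lies between the finger pads; the fingertips stand ahead of it and the grasp point (between the pads) lies 2 mm behind it (nose_length is the z of the fingertips in the tool frame, in mm); z points along the fingers, y is the direction in which the jaws open and shut (so a half turn about z gives the same grasp; the last joint's range is limited). The gripper opens to 85 mm and grips with 20 to 120 N. Pads are 22 mm wide; open, the fingers measure 114 mm over their backs; the gripper's body (76 mm by 85 mm) begins 54 mm behind the grasp point. The pads swing forward as they close: fully open they stand 13 mm farther back than shut.
Start: joints at [59.737, 7.471, 85.268, -0, 87.261, -4.893], TCP at [257.063, 542.148, 248.292] pointing down, gripper open.
Joint ranges: [-169.43, 169.43], [-51.17, 129.36], [1.28, 143.12], [-76.62, 256.62], [0, 156.53], [-152.29, 152.29]. Speed limits (degrees/s): [136.94, 136.94, 159.86, 180, 180, 180].

### API

Orientations are given as [roll, pitch, yaw] about the fixed x, y, z axes, in that order (R = Rz(yaw) Ry(pitch) Rx(roll)).
In Python, from bench import * gives the robot as it stands.
- The arm moves only by the tool jog_arm, never from a script. Its argument "plan" is a list of rows, each a list of 3 entries, a list of its own where there are three numbers: the turn, a rotation vector about the tool's x, y, z in degrees, then the shift along the tool's x, y, z in m, then the gripper's target within -1 to 1 (fully open at 1, half-way at 0, shut at -1). A call has 1 to 12 rows; each row is the pose to reach, as a shift and turn from the pose commanded when the call began, along the tool's axes at that moment; what a row does not reach only later rows make up. A row lasts 1/8 s, in which the tool goes at most 62.5 mm and 10.7 degrees, less where a joint would pass 70% of its speed; a pose out of reach is approached as far as the arm can. A call with a gripper value outside its range is refused whole. The fingers move at their own pace and stop on an object; "force" is the grip in N (left out, the last holds). Time passes only in rows, so rows that repeat a pose let the fingers close. It gives the time, the measured TCP pose, the force and the opening at its end, in the units of the state.
- sense(): the state, without advancing time (a new reading comes with each control period).
- snapshot(name): name is "scene" or "side" or "wrist"; returns (picture, depth): 400x640x3 uint8, blue, green, red; 400x640 float32, mm along the optical axis (not along the pixel's ray), 0 where there is no reading.
- camera_info(name): a dict with "fov_y" (degrees; the focal length in pixels is half the picture's height over the tangent of half this angle, whatever the lens; pixels are square), "cx", "cy" (the principal point, pixels), "origin" and "orientation" of the camera in the world. Camera axes: x right, y down, z forward; pixel columns grow to the right and rows downward; lengths in mm; the calibration is good to about 2 mm. A picture is of the moment at which its call begins: read the wrist's pose just before it. camera_info takes no time and is no camera call; for the wrist camera it gives the pose at the moment of the call.
- hand_in(): hands the job in, once; it reports no verdict.
The state is a dict: "time": time; "joint_pos": joint angles; "qd": joint speeds; "joint_efforts": joint torques, N m; "tool_pos": TCP position; "tcp_rot": TCP orientation; "ft_force": force on the tool from outside, world axes, zero at the start; "wrist_torque": the same for the moment, N m; "finger_gap": finger opening in mm.
Only numpy, scipy, OpenCV 4.12 (cv2) and the standard library are available. Lean on these libraries where they do the work, as an engineer would, in place of code of your own. Each camera call takes 0.05 s, during which the arm holds its last target.

## Working session

There is one attempt and no reset: what is moved stays moved. The work goes in short steps, Python scripts to look and compute and a tool call to move; the robot and the scene stay as the last step left them, time stands still between calls to the robot, and variables do not carry over. Pictures are saved under pics/ and viewed, and the job is handed in when it is done.

Besides the shell and the picture viewer there is one more tool, called after "Call:" by a JSON object that holds its "name" and its "arguments". jog_arm: Moves the arm, as the interface text tells. Its arguments: {"type":"object","properties":{"plan":{"type":"array","items":{"type":"array"}},"force":{"type":"number"}},"required":["plan"]}

```bash
mkdir -p pics; ls; python3 - <<'E'
from bench import *
import cv2, numpy as np
print(sense())
for n in ["scene","side","wrist"]:
    print(n,camera_info(n))
    p,d=snapshot(n); cv2.imwrite(f"pics/{n}0.png",p); np.savez(f"pics/{n}0.npz",p=p,d=d)
E
```

```text
pics
{'time': 0.0, 'joint_pos': array([ 5.97345314e+01,  7.51365043e+00,  8.53297153e+01,  8.18371786e-04,
        8.72605247e+01, -4.89385627e+00]), 'qd': array([-0.0519762 , -0.00163497,  0.09804225, -0.0461943 ,  0.0923536 ,
       -0.01584451]), 'joint_efforts': array([ 2.21401901e-04, -5.69422066e+01, -5.00542116e+01, -2.99050453e-04,
        1.52817601e-02, -1.21178263e-05]), 'tool_pos': array([256.81614556, 541.69254628, 247.25540926]), 'tcp_rot': array([-1.79896558e+02, -9.67728561e-03,  1.54628339e+02]), 'ft_force': array([-0.00405473,  0.13649721, -1.14680315]), 'wrist_torque': array([-0.01046866,  0.00830695,  0.02285725]), 'finger_gap': 85.02197213605953}
scene {'fov_y': 52.0580052873308, 'cx': 311.02855652826196, 'cy': 195.69171016121183, 'origin': array([1207.5301913 ,  331.83297103,  745.78588082]), 'orientation': array([-131.83368971,    0.92873962,  112.49206347])}
side {'fov_y': 57.430560700572855, 'cx': 319.95287519976085, 'cy': 199.90813551728306, 'origin': array([456.88217624, 660.50619084, 493.76114042]), 'orientation': array([-122.1862568 ,    0.43835729, -173.39588301])}
wrist {'fov_y': 70.95677601379887, 'cx': 317.7632539008328, 'cy': 200.08476606238705, 'origin': array([192.11097562, 572.58208004, 372.5879432 ]), 'orientation': array([1.63661346e+02, 7.46688753e-02, 6.46195557e+01])}
```

View pics/scene0.png

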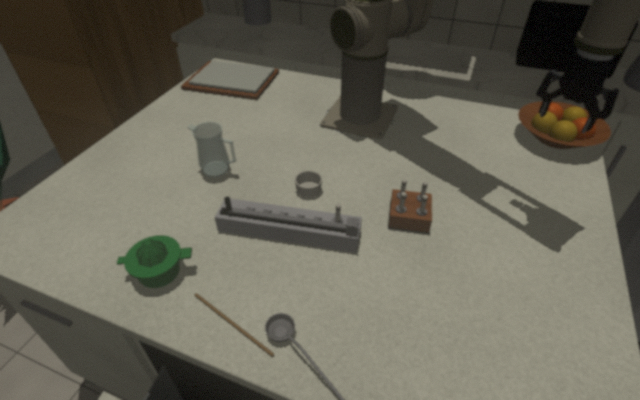

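View pics/side0.png

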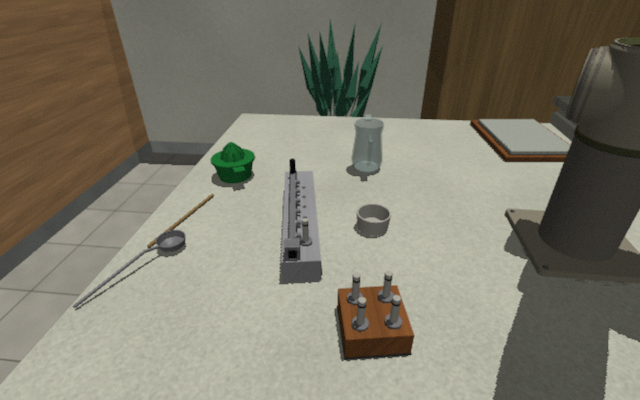

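View pics/wrist0.png

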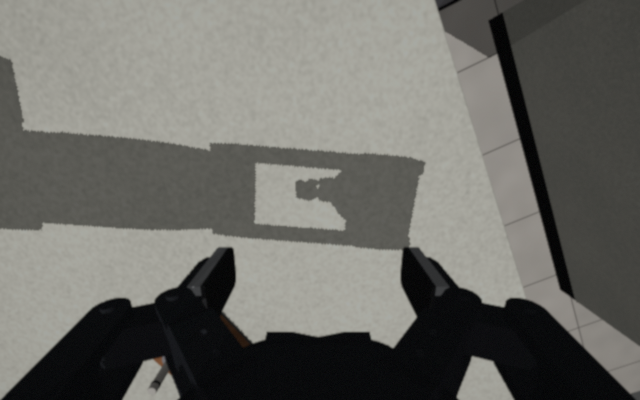

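The scene view shows the dock at about (290,225), with the knob at its left end (228,205) and the keeper at (352,227). One docked probe stands next to the keeper. The stand at (411,210) holds 4 probes. I'll look closer.

```bash
cat > h.py <<'E'
import numpy as np, cv2
from scipy.spatial.transform import Rotation as R
def proj(info,P):
    P=np.atleast_2d(P); r=R.from_euler('xyz',info['orientation'],degrees=True).as_matrix()
    c=(P-info['origin'])@r; f=200/np.tan(np.radians(info['fov_y']/2))
    return np.c_[c[:,0]/c[:,2]*f+info['cx'],c[:,1]/c[:,2]*f+info['cy']]
def cloud(info,d):
    r=R.from_euler('xyz',info['orientation'],degrees=True).as_matrix()
    f=200/np.tan(np.radians(info['fov_y']/2))
    v,u=np.mgrid[0:400,0:640].astype(float)
    c=np.stack([(u-info['cx'])/f*d,(v-info['cy'])/f*d,d],-1)
    return c@r.T+info['origin']
def atz(info,u,v,z):
    r=R.from_euler('xyz',info['orientation'],degrees=True).as_matrix()
    f=200/np.tan(np.radians(info['fov_y']/2))
    w=r@np.array([(u-info['cx'])/f,(v-info['cy'])/f,1]); o=info['origin']
    return o+w*(z-o[2])/w[2]
E
python3 - <<'E'
from bench import *
from h import *
for n,(a,b,c,dd) in {"scene":(200,440,160,270),"side":(270,430,140,370)}.items():
    z=np.load(f"pics/{n}0.npz"); p,d=z['p'],z['d']
    cr=cv2.resize(p[c:dd,a:b],None,fx=800/(b-a) if n=="scene" else 600/(dd-c),fy=800/(b-a) if n=="scene" else 600/(dd-c),interpolation=cv2.INTER_CUBIC)
    cv2.imwrite(f"pics/{n}0c.png",np.clip(cr*1.6,0,255).astype(np.uint8))
    C=cloud(camera_info(n),d)
    print(n,np.median(C[...,2][d>0][:]) )
    m=np.zeros(d.shape,bool); m[c:dd,a:b]=1
    # dock top band
    t=m&(abs(C[...,2]-50)<4)&(d>0)
    P=C[t]; print(t.sum(),P.min(0),P.max(0))
    vis=np.clip(p*1.6,0,255).astype(np.uint8)
    np.save(f"pics/{n}C.npy",C)
    tm=m&(C[...,2]>30)&(d>0)
    Q=C[tm]
    # top-down height map
    x0,y0=250,-250; S=1
    H=np.zeros((600,800)); 
    i=((Q[:,0]-x0)).astype(int); j=((Q[:,1]-y0)).astype(int)
    ok=(i>=0)&(i<600)&(j>=0)&(j<800); 
    np.maximum.at(H,(i[ok],j[ok]),Q[ok,2])
    cv2.imwrite(f"pics/{n}H.png",np.clip(H*2,0,255).astype(np.uint8))
E
```

```text
scene 0.3036176944209501
2221 [ 371.52821899 -322.90869377   46.00062508] [650.49809222 319.12290563  53.99906482]
side 1.588453518131928
3757 [ 367.32581586 -298.7929578    46.00008399] [647.61280507 322.81057887  53.99798739]
```

View pics/scene0c.png

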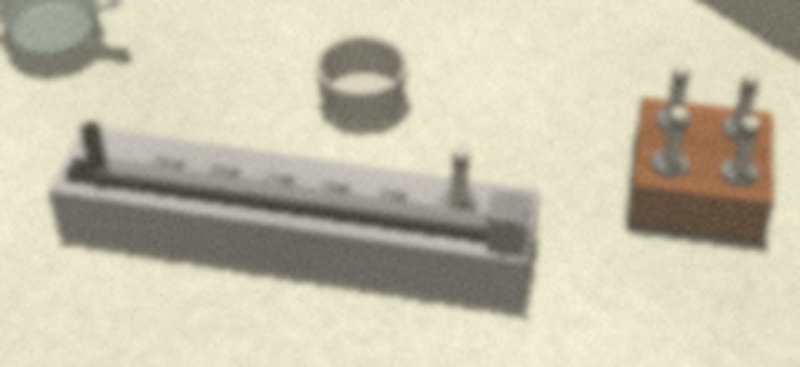

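View pics/side0c.png

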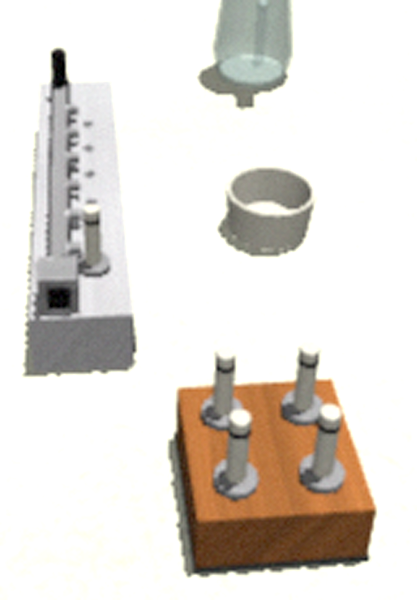

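View pics/sceneH.png

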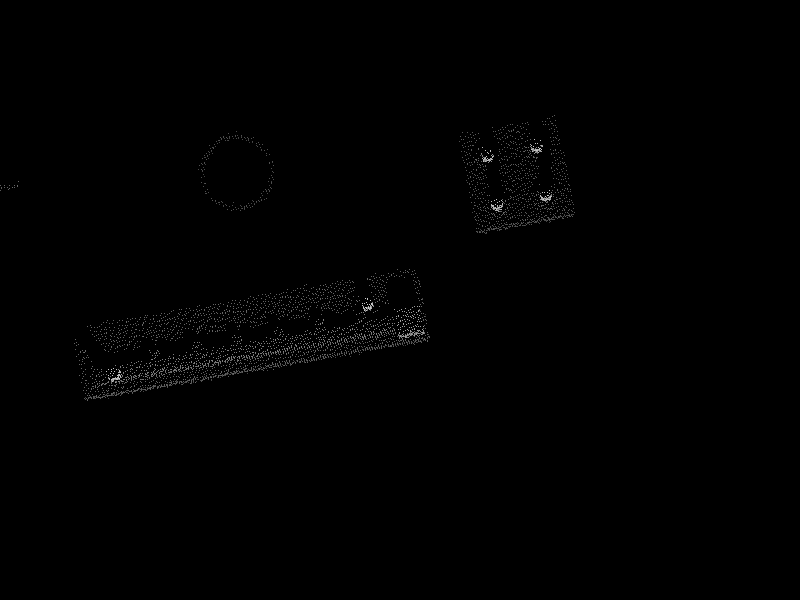

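View pics/sideH.png

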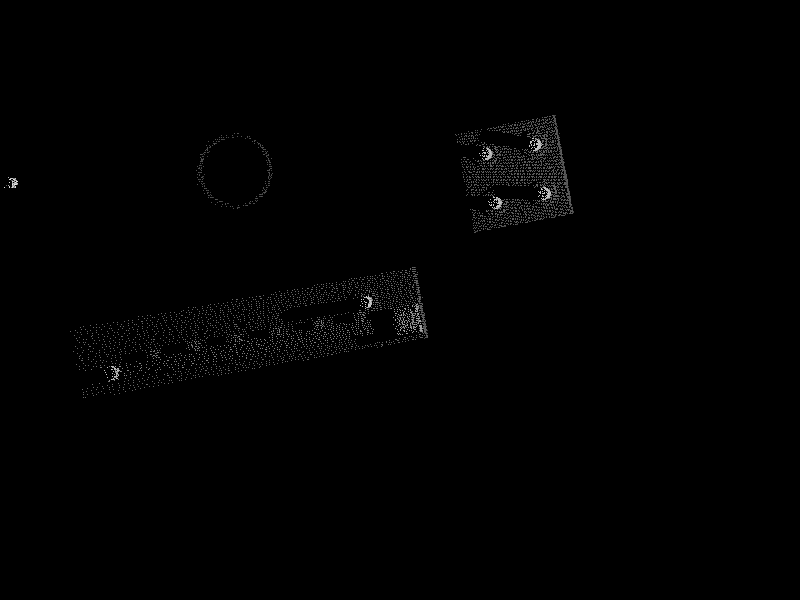

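```bash
python3 - <<'E'
from h import *
for n in ["scene","side"]:
    C=np.load(f"pics/{n}C.npy").reshape(-1,3)
    for nm,(x0,x1,y0,y1),zz in [("dock",(500,670,-200,190),(46,54)),("stand",(350,500,195,340),(41,49))]:
        k=(C[:,0]>x0)&(C[:,0]<x1)&(C[:,1]>y0)&(C[:,1]<y1)
        Q=C[k]; t=Q[(Q[:,2]>zz[0])&(Q[:,2]<zz[1])]
        print(n,nm,len(t),cv2.minAreaRect(t[:,:2].astype(np.float32)),"zmed",np.median(t[:,2]))
        up=Q[Q[:,2]>(70 if nm=="dock" else 75)]
        # cluster
        g=up.copy()
        while len(g):
            c=g[0]; 
            for _ in range(5): s=np.hypot(*(g[:,:2]-c[:2]).T)<14; c=g[s].mean(0)
            print("   cl",s.sum(),c.round(1),"zmax",g[s][:,2].max().round(1), "xy range",g[s][:,:2].min(0).round(1),g[s][:,:2].max(0).round(1)); g=g[~s] if s.any() else g[1:]
E
```

```text
scene dock 1837 ((583.9974365234375, 0.4800567626953125), (77.67388153076172, 350.5823059082031), 10.19572639465332) zmed 50.06572197260425
   cl 72 [ 626.4 -134.2   88.2] zmax 101.5 xy range [ 618.  -143.4] [ 632.1 -128.3]
   cl 65 [556.6 118.3  90.2] zmax 104.4 xy range [548.1 112. ] [560.9 123.5]
   cl 81 [570.3 158.1  80.9] zmax 83.6 xy range [557.3 146.1] [583.1 170.8]
   cl 1 [559.9 144.2  78.7] zmax 78.7 xy range [559.9 144.2] [559.9 144.2]
   cl 5 [557.2 167.7  80.3] zmax 81.4 xy range [556.2 164.6] [560.1 169.6]
   cl 47 [583.9 162.3  77.5] zmax 82.4 xy range [576.2 149.2] [587.7 173.4]
   cl 1 [571.8 171.9  80.7] zmax 80.7 xy range [571.8 171.9] [571.8 171.9]
scene stand 842 ((424.5479736328125, 266.852294921875), (103.63440704345703, 100.1138687133789), 10.62098503112793) zmed 45.02570037787177
   cl 43 [408.  237.9  89.5] zmax 99.6 xy range [397.9 232.4] [411.5 243.4]
   cl 49 [398.8 286.9  88.6] zmax 99.6 xy range [389.8 280.7] [402.7 292.5]
   cl 50 [456.6 247.3  89.3] zmax 98.4 xy range [449.6 241. ] [461.3 252.7]
   cl 50 [447.7 296.2  89.3] zmax 100.6 xy range [440.6
[... 454 characters left out ...]
7.2] [585.  148.3]
   cl 19 [559.1 153.2  81. ] zmax 83.1 xy range [555.2 141.7] [567.6 165.3]
   cl 33 [559.  167.4  77.6] zmax 83.0 xy range [554.4 165.7] [571.7 170.9]
   cl 21 [578.4 171.2  78. ] zmax 83.4 xy range [573.4 170.3] [581.  172.7]
side stand 2396 ((423.60577392578125, 264.3946533203125), (100.3488998413086, 102.05223083496094), 10.731980323791504) zmed 46.06000540833179
   cl 118 [404.2 238.4  90. ] zmax 100.3 xy range [398.5 229.4] [409.7 241.9]
   cl 120 [452.9 247.7  90.4] zmax 100.5 xy range [447.  238.4] [458.6 252.6]
   cl 136 [395.1 287.5  90.6] zmax 101.2 xy range [388.5 279.1] [400.5 292.2]
   cl 134 [443.6 296.8  90.7] zmax 100.2 xy range [437.5 288.7] [449.4 300.1]
```

Call:
{"name": "jog_arm", "arguments": {"plan": [[[0, 0, 54.5], [-0.6215, -0.4566, 0.03], 0], [[0, 0, 54.5], [-0.6215, -0.4566, 0.03], 0], [[0, 0, 54.5], [-0.6215, -0.4566, 0.03], 0], [[0, 0, 54.5], [-0.6215, -0.4566, 0.03], 0], [[0, 0, 54.5], [-0.6215, -0.4566, 0.03], 0], [[0, 0, 54.5], [-0.6215, -0.4566, 0.03], 0], [[0, 0, 54.5], [-0.6215, -0.4566, 0.03], 0], [[0, 0, 54.5], [-0.6215, -0.4566, 0.03], 0], [[0, 0, 54.5], [-0.6215, -0.4566, 0.03], 0], [[0, 0, 54.5], [-0.6215, -0.4566, 0.03], 0], [[0, 0, 54.5], [-0.6215, -0.4566, 0.03], 0], [[0, 0, 54.5], [-0.6215, -0.4566, 0.03], 0]], "force": 40}}

```text
time: 1.65
tool_pos: [613.2, -119.5, 218.8]
tcp_rot: [-180.0, -0.0, 100.1]
ft_force: [0.7, 1.2, -0.0]
finger_gap: 42.8
```

Call:
{"name": "jog_arm", "arguments": {"plan": [[[0, 0, 0], [0, 0, 0], 0], [[0, 0, 0], [0, 0, 0], 0]]}}

```text
time: 1.9
tool_pos: [612.3, -117.5, 218.4]
tcp_rot: [-179.9, -0.1, 100.1]
ft_force: [-0.0, 0.3, -0.3]
finger_gap: 43.0
```

```bash
cat > w.py <<'E'
import sys
from bench import *
from h import *
n=sys.argv[1]; 
s=sense(); i=camera_info("wrist"); p,d=snapshot("wrist")
np.savez(f"pics/{n}.npz",p=p,d=d,**i); cv2.imwrite(f"pics/{n}.png",np.clip(p*1.5,0,255).astype(np.uint8))
print(s['time'],s['tool_pos'].round(2),s['tcp_rot'].round(2),s['ft_force'].round(1),i['origin'].round(1),i['orientation'].round(2))
E
python3 w.py w1
```

```text
1.9 [ 612.27 -117.48  218.41] [-1.7993e+02 -6.0000e-02  1.0008e+02] [-0.   0.3 -0.3] [599.9 -47.  343.7] [1.6371e+02 9.0000e-02 1.0070e+01]
```

View pics/w1.png

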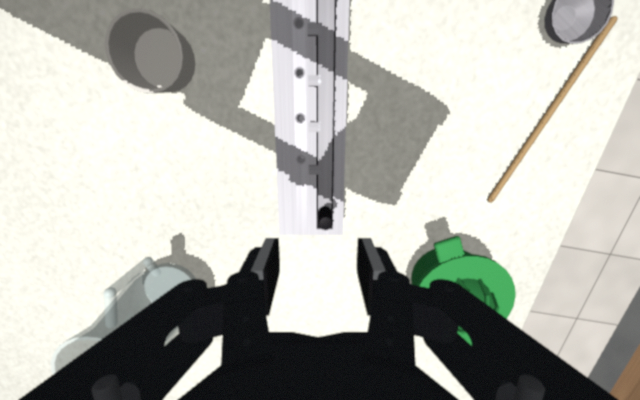

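```bash
cat >> h.py <<'E'
D0=np.array([583.5,-0.5]); YAW=10.15
def todock(P):
    a=np.radians(YAW); d=np.asarray(P)[...,:2]-D0
    return np.stack([d[...,0]*np.cos(a)+d[...,1]*np.sin(a),-d[...,0]*np.sin(a)+d[...,1]*np.cos(a)],-1)
def toworld(P):
    a=np.radians(YAW); P=np.asarray(P,float)
    return D0+np.stack([P[...,0]*np.cos(a)-P[...,1]*np.sin(a),P[...,0]*np.sin(a)+P[...,1]*np.cos(a)],-1)
def load(n):
    z=np.load(f"pics/{n}.npz"); return z['p'],z['d'],{k:z[k] for k in ('fov_y','cx','cy','origin','orientation')}
def crop(n,u0,u1,v0,v1,out,k):
    p,d,i=load(n); c=cv2.resize(p[v0:v1,u0:u1],None,fx=k,fy=k,interpolation=cv2.INTER_CUBIC)
    cv2.imwrite(f"pics/{out}.png",np.clip(c*1.5,0,255).astype(np.uint8))
E
python3 - <<'E'
from h import *
p,d,i=load("w1")
for u,v,z in [(301,160,50),(300,118,50),(299,72,50),(298,22,50),(325,209,100)]:
    P=atz(i,u,v,z); print(u,v,P.round(1),todock(P).round(1))
crop("w1",260,360,0,240,"w1c",2.5)
E
```

```text
301 160 [589.5 -91.6  50. ] [-10.2 -90.8]
300 118 [581.8 -50.1  50. ] [-10.4 -48.6]
299 72 [574.2  -8.3  50. ] [-10.6  -6.1]
298 22 [566.7  33.3  50. ] [-10.6  36.2]
325 209 [ 619.9 -124.4  100. ] [  14.  -128.4]
```

View pics/w1c.png

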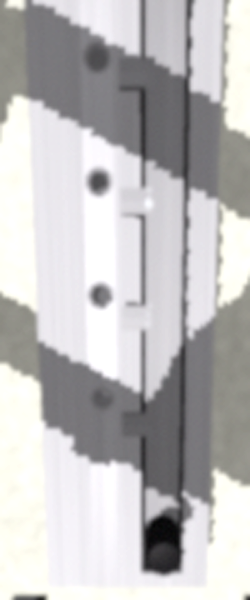

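Call:
{"name": "jog_arm", "arguments": {"plan": [[[0, 0, 0], [-0.021, 0.0075, 0.03], 0.1], [[0, 0, 0], [-0.021, 0.0075, 0.06], 0.1], [[0, 0, 0], [-0.021, 0.0075, 0.07], 0.1], [[0, 0, 0], [-0.021, 0.0075, 0.07], 0.1]]}}

```text
time: 2.45
tool_pos: [623.3, -135.7, 149.1]
tcp_rot: [-180.0, -0.0, 100.2]
ft_force: [0.6, -0.0, -0.3]
finger_gap: 46.9
```

```bash
python3 w.py w2
```

```text
2.45 [ 623.28 -135.68  149.14] [-1.7995e+02 -3.0000e-02  1.0021e+02] [ 0.6 -0.  -0.3] [610.7 -65.2 274.4] [1.6368e+02 6.0000e-02 1.0200e+01]
```

View pics/w2.png

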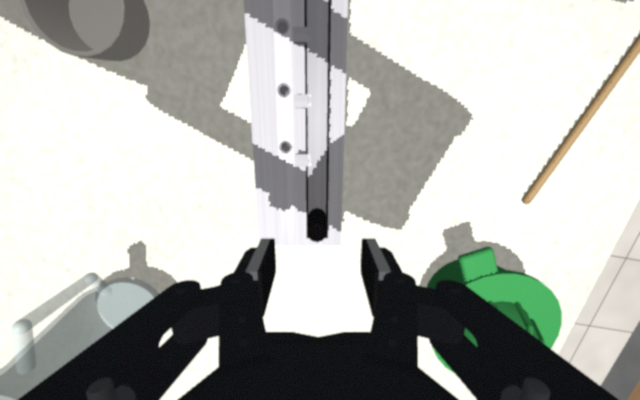

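```bash
python3 - <<'E'
import bench
print([x for x in dir(bench) if not x.startswith('__')])
print(getattr(bench,'nose_length',None))
E
```

```text
['PlanningError', 'camera_info', 'hand_in', 'nose_length', 'sense', 'snapshot']
17.0
```

Call:
{"name": "jog_arm", "arguments": {"plan": [[[0, 0, 0], [-0.0005, 0, 0.03], 0], [[0, 0, 0], [-0.0005, 0, 0.052], 0], [[0, 0, 0], [-0.0005, 0, 0.057], 0], [[0, 0, 0], [-0.0005, 0, 0.057], 0]]}}

```text
time: 3.0
tool_pos: [623.9, -137.3, 92.4]
tcp_rot: [-180.0, -0.0, 100.1]
ft_force: [0.2, 0.6, -0.9]
finger_gap: 42.7
```

```bash
python3 w.py w3
```

```text
3.0 [ 623.88 -137.32   92.38] [-179.99   -0.    100.14] [ 0.2  0.6 -0.9] [611.3 -66.8 217.6] [1.6366e+02 3.0000e-02 1.0120e+01]
```

View pics/w3.png

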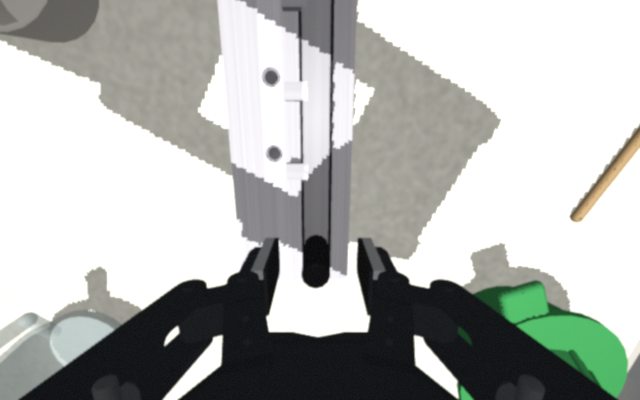

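Call:
{"name": "jog_arm", "arguments": {"plan": [[[0, 0, 0], [0, 0, 0], -1], [[0, 0, 0], [0, 0, 0], -1], [[0, 0, 0], [0, 0, 0], -1], [[0, 0, 0], [0, 0, 0], -1], [[0, 0, 0], [0, 0, 0], -1]], "force": 40}}

```text
time: 3.68
tool_pos: [623.1, -137.9, 93.3]
tcp_rot: [-179.9, 0.0, 100.1]
ft_force: [-8.3, -0.7, 9.0]
finger_gap: 12.4
```

Call:
{"name": "jog_arm", "arguments": {"plan": [[[0, 0, 0], [-0.004, 0, 0], -1], [[0, 0, 0], [-0.008, 0, 0], -1], [[0, 0, 0], [-0.013, 0, 0], -1], [[0, 0, 0], [-0.013, 0, 0], -1], [[0, 0, 0], [-0.013, 0, 0], -1]]}}

```text
time: 4.3
tool_pos: [625.3, -150.4, 93.3]
tcp_rot: [-179.9, -0.0, 100.1]
ft_force: [-9.4, 0.6, 9.8]
finger_gap: 12.6
```

```bash
python3 w.py w4; python3 -c "
from h import *
crop('w4',200,400,0,300,'w4c',2)"
```

```text
4.3 [ 625.28 -150.37   93.32] [-1.7990e+02 -2.0000e-02  1.0012e+02] [-9.4  0.6  9.8] [612.9 -79.8 218.6] [1.6367e+02 1.2000e-01 1.0110e+01]
```

View pics/w4c.png

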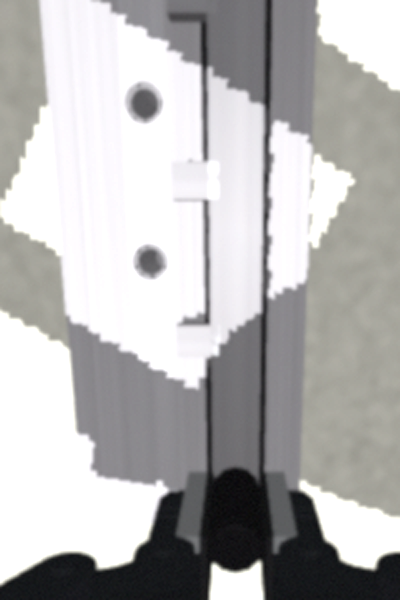

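```bash
python3 - <<'E'
from h import *
p,d,i=load("w4")
for u,v,z in [(200+144/2,103/2,50),(200+150/2,261/2,50),(200+185/2,160/2,64),(200+185/2,199/2,64),(200+185/2,325/2,64),(200+185/2,355/2,64)]:
    P=atz(i,u,v,z); print(P.round(1),todock(P).round(1))
print(todock(np.array([625.28,-150.37])))
E
```

```text
[582.1 -50.3  50. ] [-10.2 -48.7]
[589.2 -91.3  50. ] [-10.4 -90.3]
[596.6 -63.9  64. ] [  1.7 -64.7]
[598.  -73.2  64. ] [  1.5 -74.1]
[ 603.  -105.6   64. ] [   0.6 -106.9]
[ 604.3 -114.    64. ] [   0.4 -115.4]
[  14.71517265 -154.88721378]
```

Call:
{"name": "jog_arm", "arguments": {"plan": [[[0, 0, 0], [0, 0, 0], 0], [[0, 0, 0], [0, 0, 0], 0], [[0, 0, 0], [0, 0, -0.05], 0], [[0, 0, 0], [0, 0, -0.1], 0], [[0, 0, 0], [0.05, -0.01, -0.12], 0], [[0, 0, 0], [0.11, -0.03, -0.12], 0], [[0, 0, 0], [0.17, -0.04, -0.12], 0], [[0, 0, 0], [0.23, -0.06, -0.12], 0], [[0, 0, 0], [0.29, -0.07, -0.12], 0], [[0, 0, 0], [0.35, -0.09, -0.12], 0], [[0, 0, 0], [0.4, -0.1, -0.12], 0], [[0, 0, 0], [0.42, -0.1, -0.12], 0]]}}

```text
time: 5.85
tool_pos: [452.5, 248.3, 212.5]
tcp_rot: [180.0, -0.0, 100.3]
ft_force: [-0.2, -0.6, 0.9]
finger_gap: 43.0
```

Call:
{"name": "jog_arm", "arguments": {"plan": [[[0, 0, 0], [0, 0, 0], 0], [[0, 0, 0], [0, 0, 0], 0]]}}

```text
time: 6.1
tool_pos: [454.0, 245.2, 212.1]
tcp_rot: [180.0, 0.0, 100.1]
ft_force: [-0.1, 0.2, -0.4]
finger_gap: 42.9
```

```bash
python3 w.py w5
```

```text
6.1 [454.04 245.16 212.14] [1.7999e+02 2.0000e-02 1.0013e+02] [-0.1  0.2 -0.4] [441.4 315.7 337.4] [1.6363e+02 1.0000e-02 1.0120e+01]
```

View pics/w5.png

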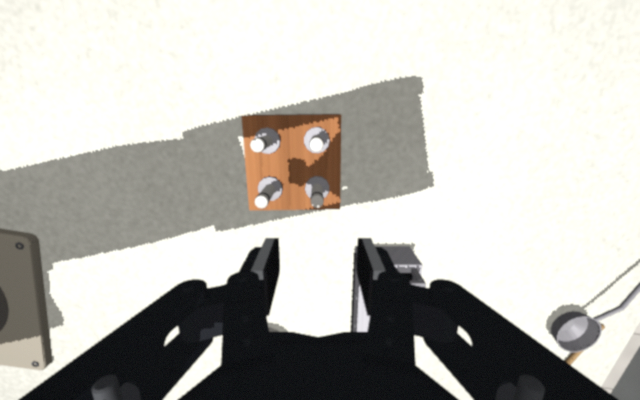

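```bash
python3 -c "
from h import *
crop('w5',235,355,105,220,'w5c',5)"
```

```text
(no output)
```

View pics/w5c.png

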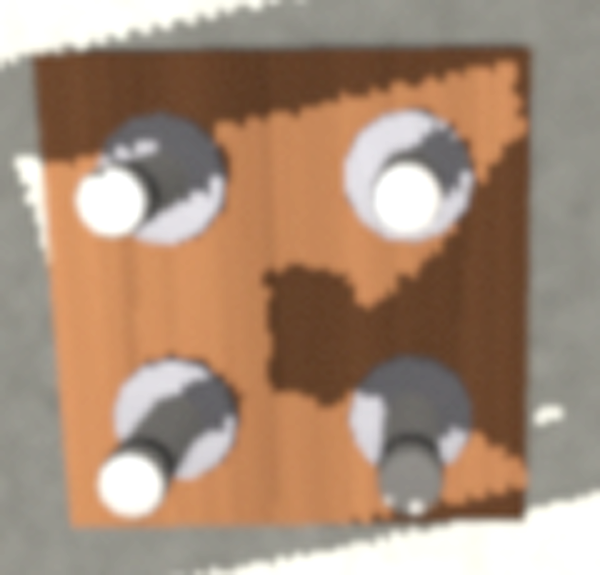

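```bash
python3 - <<'E'
from h import *
p,d,i=load("w5")
for (a,b) in [((112,201),(165,178)),((407,198),(408,176)),((131,484),(177,417)),((411,482),(411,417))]:
    for (u,v),z in ((a,98),(b,50)):
        P=atz(i,235+u/5-.4,105+v/5-.4,z); print(P.round(1),todock(P).round(1))
print(todock(np.array([454.04,245.16])))
E
```

```text
[394.9 285.2  98. ] [-135.3  314.5]
[395.6 285.5  50. ] [-134.6  314.7]
[443.7 294.4  98. ] [-85.7 315. ]
[443.5 294.5  50. ] [-85.8 315. ]
[404.  236.4  98. ] [-134.9  264.8]
[404.3 236.9  50. ] [-134.6  265.2]
[453.  245.5  98. ] [-85.1 265.2]
[452.8 245.5  50. ] [-85.3 265.2]
[-84.14229096 264.62955631]
```

Call:
{"name": "jog_arm", "arguments": {"plan": [[[0, 0, 0], [0.0005, -0.001, 0.05], 0], [[0, 0, 0], [0.0005, -0.001, 0.1], 0], [[0, 0, 0], [0.0005, -0.001, 0.12], 0], [[0, 0, 0], [0.0005, -0.001, 0.13], 0], [[0, 0, 0], [0.0005, -0.001, 0.13], 0]]}}

```text
time: 6.78
tool_pos: [453.0, 245.4, 82.1]
tcp_rot: [-180.0, 0.0, 100.1]
ft_force: [0.6, 0.5, 0.6]
finger_gap: 42.5
```

```bash
python3 w.py w6
```

```text
6.775 [452.96 245.36  82.08] [-1.7997e+02  1.0000e-02  1.0007e+02] [0.6 0.5 0.6] [440.5 316.  207.3] [1.6364e+02 5.0000e-02 1.0060e+01]
```

View pics/w6.png

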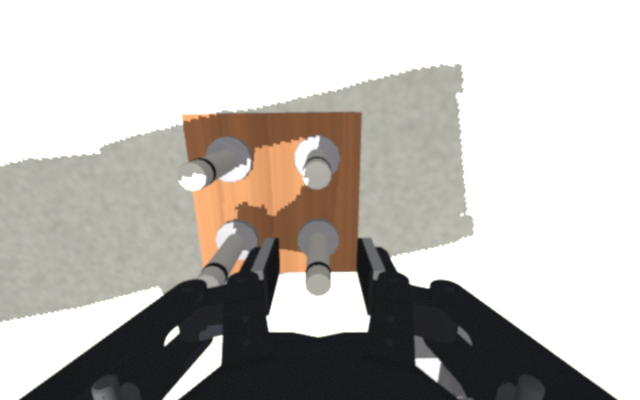

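Call:
{"name": "jog_arm", "arguments": {"plan": [[[0, 0, 0], [0, 0, 0], -1], [[0, 0, 0], [0, 0, 0], -1], [[0, 0, 0], [0, 0, 0], -1], [[0, 0, 0], [0, 0, 0], -1], [[0, 0, 0], [0, 0, 0], -1]], "force": 40}}

```text
time: 7.45
tool_pos: [453.6, 246.3, 83.3]
tcp_rot: [179.9, -0.0, 100.1]
ft_force: [-0.2, -1.0, 6.3]
finger_gap: 10.7
```

Call:
{"name": "jog_arm", "arguments": {"plan": [[[0, 0, 0], [0, 0, -0.01], -1], [[0, 0, 0], [0, 0, -0.03], -1], [[0, 0, 0], [0, 0, -0.06], -1], [[0, 0, 0], [0, 0, -0.08], -1], [[0, 0, 0], [0, 0, -0.08], -1], [[0, 0, 0], [0, 0, -0.08], -1]]}}

```text
time: 8.2
tool_pos: [452.2, 245.8, 161.3]
tcp_rot: [-179.9, 0.0, 100.1]
ft_force: [-0.1, -0.4, -1.3]
finger_gap: 10.6
```

```bash
python3 w.py w7
```

```text
8.2 [452.22 245.8  161.3 ] [-1.7994e+02  1.0000e-02  1.0013e+02] [-0.1 -0.4 -1.3] [439.7 316.4 286.5] [1.6364e+02 8.0000e-02 1.0120e+01]
```

View pics/w7.png

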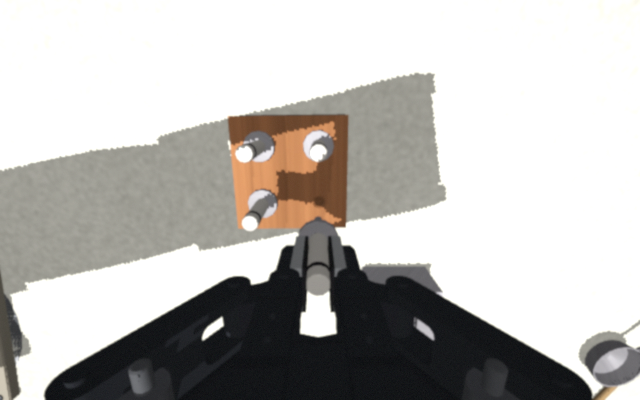

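```bash
python3 -c "
from h import *
crop('w7',270,370,200,320,'w7c',5)
p,d,i=load('w7'); print(d[210:320:5,318].round(0)); print(d[228:250:3,300:338:3].round(0))"
```

```text
[254. 256. 173. 169. 170. 168. 160. 154. 148. 144. 139. 134. 128. 126.
 127. 127. 128. 129. 334. 336. 337. 340.]
[[259. 170. 169. 170. 171. 171. 170. 171. 172. 171. 170. 171. 308.]
 [172. 171. 171. 172. 170. 173. 171. 172. 171. 173. 171. 171. 176.]
 [172. 172. 171. 171. 172. 169. 169. 171. 172. 172. 171. 172. 172.]
 [150. 150. 150. 172. 168. 164. 166. 166. 169. 173. 150. 150. 150.]
 [145. 146. 146. 167. 163. 161. 160. 163. 163. 172. 146. 146. 147.]
 [143. 141. 141. 163. 160. 158. 158. 157. 158. 170. 143. 142. 141.]
 [139. 139. 138. 158. 155. 153. 153. 153. 156. 161. 139. 138. 140.]
 [136. 135. 136. 155. 150. 150. 149. 150. 153. 157. 136. 136. 135.]]
```

View pics/w7c.png

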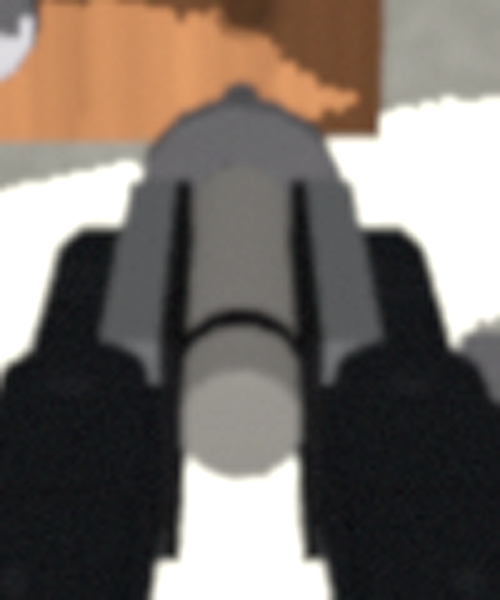

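```bash
python3 - <<'E'
from h import *
p,d,i=load("w7")
T=np.array([452.22,245.8]);
for u,v,z in [(240,422,176),(240,97,128),(240,97,123)]:
    P=atz(i,270+u/5-.4,200+v/5-.4,z); print(P.round(1),(todock(P)-todock(T)).round(2))
E
```

```text
[452.1 245.7 176. ] [-0.12 -0.1 ]
[449.7 258.9 128. ] [-0.21 13.33]
[450.  257.1 123. ] [-0.22 11.49]
```

Call:
{"name": "jog_arm", "arguments": {"plan": [[[0, 0, 0], [-0.02, 0.0, -0.04], -1], [[0, 0, 0], [-0.08, 0.02, -0.04], -1], [[0, 0, 0], [-0.13, 0.03, -0.04], -1], [[0, 0, 0], [-0.18, 0.045, -0.04], -1], [[0, 0, 0], [-0.23, 0.06, -0.04], -1], [[0, 0, 0], [-0.27, 0.07, -0.04], -1], [[0, 0, 0], [-0.3, 0.0756, -0.04], -1], [[0, 0, 0], [-0.314, 0.0756, -0.04], -1], [[0, 0, 0], [-0.314, 0.0756, -0.04], -1], [[0, 0, 0], [-0.314, 0.0756, -0.04], -1], [[0, 0, 0], [-0.314, 0.0756, -0.04], -1]]}}

```text
time: 9.62
tool_pos: [582.2, -48.6, 202.2]
tcp_rot: [180.0, -0.0, 100.2]
ft_force: [0.3, 0.4, 0.4]
finger_gap: 10.8
```

```bash
python3 w.py w8; python3 -c "
from h import *
from bench import *
crop('w8',240,380,0,320,'w8c',1.87)
print(todock(sense()['tool_pos']))"
```

```text
9.625 [582.18 -48.64 202.21] [ 1.7999e+02 -1.0000e-02  1.0021e+02] [0.3 0.4 0.4] [569.4  21.9 327.4] [1.6367e+02 2.0000e-02 1.0200e+01]
[ -9.73106246 -47.28019065]
```

View pics/w8c.png

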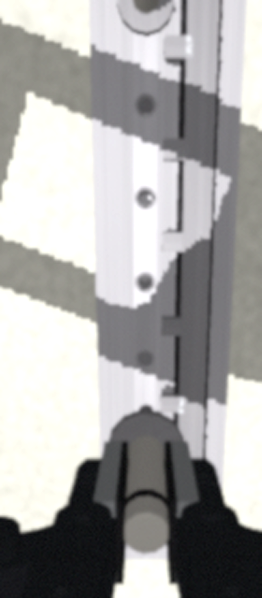

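```bash
python3 - <<'E'
from h import *
p,d,i=load("w8")
for u,v in [(146,104),(146,197.5),(146,281.5),(145.5,357.5)]:
    P=atz(i,240+u/1.87-.3,v/1.87-.3,50); print(P.round(1),todock(P).round(2))
crop('w8',290,340,30,220,'w8d',4)
E
```

```text
[559.9  74.7  50. ] [-10.02  78.19]
[567.4  32.9  50. ] [-9.98 35.76]
[574.8  -8.1  50. ] [-9.94 -5.96]
[581.8 -48.6  50. ] [-10.18 -47.04]
```

View pics/w8d.png

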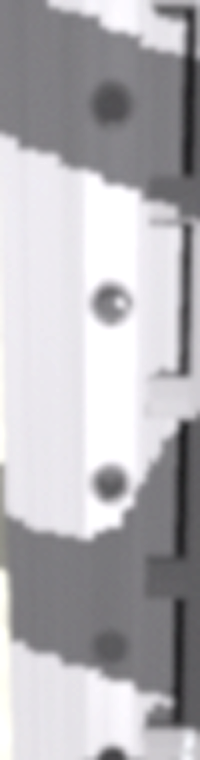

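Call:
{"name": "jog_arm", "arguments": {"plan": [[[0, 0, 0], [-0.0005, -0.0003, 0.03], -1], [[0, 0, 0], [-0.0005, -0.0003, 0.06], -1], [[0, 0, 0], [-0.0005, -0.0003, 0.068], -1], [[0, 0, 0], [-0.0005, -0.0003, 0.068], -1], [[0, 0, 0], [-0.0005, -0.0003, 0.068], -1]]}}

```text
time: 10.3
tool_pos: [583.2, -50.4, 135.9]
tcp_rot: [179.9, 0.0, 100.1]
ft_force: [1.0, 0.5, -0.7]
finger_gap: 10.7
```

```bash
python3 w.py w9; python3 -c "
from h import *
from bench import *
crop('w9',240,390,0,320,'w9c',1.87)
p,d,i=load('w9')
print(todock(sense()['tool_pos']))"
```

```text
10.3 [583.17 -50.4  135.87] [1.7987e+02 5.0000e-02 1.0014e+02] [ 1.   0.5 -0.7] [570.2  20.2 261. ] [ 1.636e+02 -1.100e-01  1.013e+01]
[ -9.0719818  -49.12898191]
```

View pics/w9c.png

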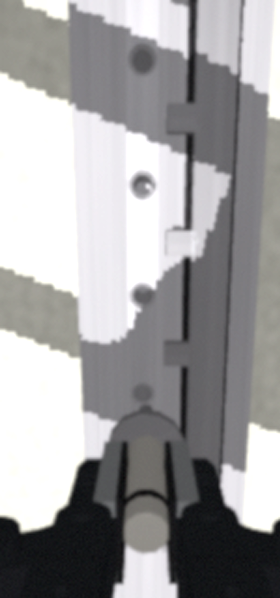

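```bash
cat > r.py <<'E'
from h import *
from bench import *
a=[]
for k in range(6):
    s=sense(); a.append(np.r_[todock(s['tool_pos']),s['tool_pos'][2],s['tcp_rot'],s['ft_force']]); snapshot("side")
print(np.round(a,2)); print('mean',np.mean(a,0).round(2), s['finger_gap'])
E
python3 r.py
```

```text
[[-9.0700e+00 -4.9130e+01  1.3589e+02  1.7986e+02  5.0000e-02  1.0014e+02
   2.1000e-01  4.0000e-02 -7.0000e-02]
 [-9.1700e+00 -4.9160e+01  1.3578e+02  1.7986e+02  5.0000e-02  1.0013e+02
  -3.8000e-01  4.7000e-01 -1.1500e+00]
 [-9.3400e+00 -4.9120e+01  1.3550e+02  1.7989e+02  4.0000e-02  1.0013e+02
   1.1700e+00  7.9000e-01 -2.6000e-01]
 [-9.4900e+00 -4.9070e+01  1.3526e+02  1.7991e+02  3.0000e-02  1.0013e+02
   3.7000e-01  3.7000e-01 -6.0000e-01]
 [-9.6600e+00 -4.9020e+01  1.3498e+02  1.7993e+02  2.0000e-02  1.0013e+02
   3.6000e-01 -1.7000e-01 -1.0800e+00]
 [-9.8200e+00 -4.8980e+01  1.3474e+02  1.7995e+02  2.0000e-02  1.0013e+02
  -4.5000e-01 -4.4000e-01 -1.3300e+00]]
mean [-9.4300e+00 -4.9080e+01  1.3536e+02  1.7990e+02  4.0000e-02  1.0013e+02
  2.1000e-01  1.8000e-01 -7.5000e-01] 10.686962450489663
```

Call:
{"name": "jog_arm", "arguments": {"plan": [[[0, 0, 0], [0, 0, 0], -1], [[0, 0, 0], [0, 0, 0], -1], [[0, 0, 0], [0, 0, 0], -1], [[0, 0, 0], [0, 0, 0], -1]]}}

```text
time: 11.15
tool_pos: [582.2, -50.4, 134.1]
tcp_rot: [-180.0, 0.0, 100.1]
ft_force: [1.0, 0.7, -0.3]
finger_gap: 10.8
```

```bash
python3 r.py
```

```text
[[-1.0110e+01 -4.8860e+01  1.3411e+02 -1.8000e+02  0.0000e+00  1.0013e+02
   9.9000e-01  6.6000e-01 -2.5000e-01]
 [-1.0120e+01 -4.8850e+01  1.3410e+02 -1.8000e+02  0.0000e+00  1.0013e+02
   3.0000e-02  1.8000e-01 -7.6000e-01]
 [-1.0120e+01 -4.8850e+01  1.3411e+02 -1.8000e+02 -0.0000e+00  1.0013e+02
   1.1000e-01  8.4000e-01  1.4000e-01]
 [-1.0090e+01 -4.8840e+01  1.3416e+02  1.8000e+02 -0.0000e+00  1.0013e+02
   5.7000e-01  6.2000e-01 -4.5000e-01]
 [-1.0100e+01 -4.8830e+01  1.3415e+02  1.8000e+02 -0.0000e+00  1.0013e+02
   3.9000e-01 -5.0000e-01 -4.4000e-01]
 [-1.0110e+01 -4.8850e+01  1.3413e+02 -1.8000e+02 -0.0000e+00  1.0013e+02
  -2.0000e-02  3.2000e-01  6.7000e-01]]
mean [-10.11 -48.85 134.13 -60.     0.   100.13   0.34   0.35  -0.18] 10.963982777867683
```

```bash
python3 w.py w10; python3 -c "
from h import *
crop('w10',290,340,20,230,'w10c',4)"
```

```text
11.45 [582.15 -50.39 134.12] [-180.      0.    100.13] [-0.1  0.6 -0.7] [569.5  20.2 259.4] [1.6365e+02 2.0000e-02 1.0120e+01]
```

View pics/w10c.png

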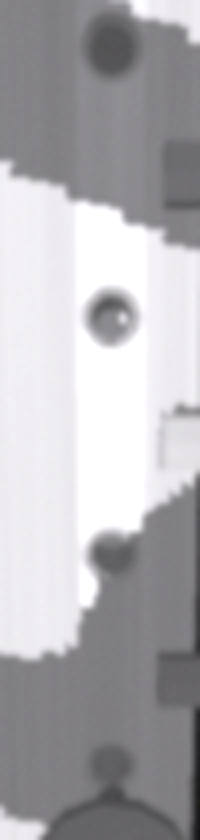

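```bash
python3 - <<'E'
from h import *
p,d,i=load("w10")
for u,v in [(111,45),(111,317),(111,552),(111,764)]:
    P=atz(i,290+u/4-.4,20+v/4-.4,50); print(P.round(1),todock(P).round(2))
# stem tip at z=134.1-38-35
P=atz(i,290+113/4-.4,20+788/4-.4,61); print(todock(P))
E
```

```text
[559.5  74.4  50. ] [-10.42  77.93]
[566.9  32.7  50. ] [-10.46  35.58]
[574.2  -7.9  50. ] [-10.49  -5.64]
[581.5 -48.8  50. ] [-10.53 -47.22]
[-10.13993785 -48.27609983]
```

Call:
{"name": "jog_arm", "arguments": {"plan": [[[0, 0, 0], [0.0009, -0.0003, 0], -1], [[0, 0, 0], [0.0009, -0.0003, 0.005], -1], [[0, 0, 0], [0.0009, -0.0003, 0.008], -1], [[0, 0, 0], [0.0009, -0.0003, 0.011], -1], [[0, 0, 0], [0.0009, -0.0003, 0.014], -1], [[0, 0, 0], [0.0009, -0.0003, 0.017], -1], [[0, 0, 0], [0.0009, -0.0003, 0.017], -1], [[0, 0, 0], [0.0009, -0.0003, 0.017], -1], [[0, 0, 0], [0.0009, -0.0003, 0.017], -1]]}}

```text
time: 12.62
tool_pos: [581.9, -49.6, 117.4]
tcp_rot: [180.0, 0.0, 100.1]
ft_force: [0.5, 0.1, 0.6]
finger_gap: 10.4
```

```bash
python3 r.py|tail -1
```

```text
0.0000e+00  1.8000e-01 -7.0000e-01] 10.522092950951535
```

Call:
{"name": "jog_arm", "arguments": {"plan": [[[0, 0, 0], [0, 0, 0.005], -1], [[0, 0, 0], [0, 0, 0.01], -1], [[0, 0, 0], [0, 0, 0.015], -1], [[0, 0, 0], [0, 0, 0.02], -1], [[0, 0, 0], [0, 0, 0.024], -1], [[0, 0, 0], [0, 0, 0.027], -1], [[0, 0, 0], [0, 0, 0.027], -1], [[0, 0, 0], [0, 0, 0.027], -1]]}}

```text
time: 13.92
tool_pos: [581.9, -49.6, 90.3]
tcp_rot: [180.0, 0.0, 100.1]
ft_force: [-0.6, -0.7, -1.4]
finger_gap: 11.0
```

Call:
{"name": "jog_arm", "arguments": {"plan": [[[0, 0, 0], [0, 0, 0.002], -1], [[0, 0, 0], [0, 0, 0.003], -1], [[0, 0, 0], [0, 0, 0.0035], -1], [[0, 0, 0], [0, 0, 0.0035], -1], [[0, 0, 0], [0, 0, 0.0035], -1]]}}

```text
time: 14.55
tool_pos: [582.2, -49.6, 88.4]
tcp_rot: [179.9, 0.0, 100.1]
ft_force: [-5.8, 0.7, 11.0]
finger_gap: 10.7
```

```bash
python3 r.py|tail -2;python3 w.py w11
```

```text
mean [-9.9100e+00 -4.8130e+01  8.8370e+01  1.7994e+02  3.0000e-02  1.0013e+02
 -5.0500e+00  9.0000e-01  1.1180e+01] 10.599675610403866
14.85 [582.25 -49.61  88.36] [1.7994e+02 3.0000e-02 1.0013e+02] [-5.   0.6 11.9] [569.5  21.  213.6] [ 1.6362e+02 -4.0000e-02  1.0120e+01]
```

View pics/w11.png

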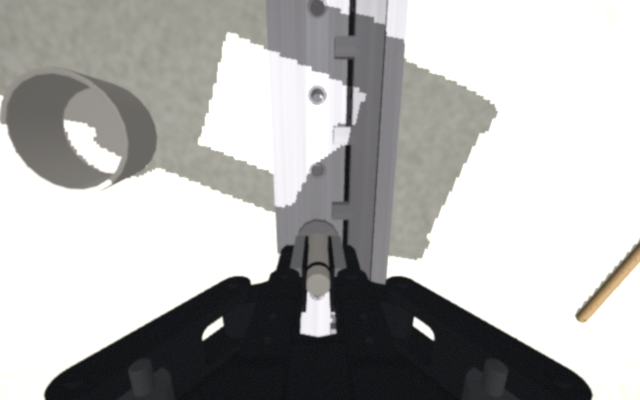

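Call:
{"name": "jog_arm", "arguments": {"plan": [[[0, 0, 0], [0, 0, 0], 0], [[0, 0, 0], [0, 0, 0], 0], [[0, 0, 0], [0, 0, 0], 0], [[0, 0, 0], [0, 0, -0.04], 0], [[0, 0, 0], [0, 0, -0.09], 0], [[0, 0, 0], [0.02, 0, -0.11], 0], [[0, 0, 0], [0.08, -0.02, -0.11], 0], [[0, 0, 0], [0.14, -0.03, -0.11], 0], [[0, 0, 0], [0.2, -0.045, -0.11], 0], [[0, 0, 0], [0.26, -0.06, -0.11], 0], [[0, 0, 0], [0.32, -0.07, -0.11], 0], [[0, 0, 0], [0.355, -0.076, -0.11], 0]]}}

```text
time: 16.4
tool_pos: [442.1, 289.4, 195.9]
tcp_rot: [-179.9, -0.0, 100.3]
ft_force: [0.1, 0.1, 0.1]
finger_gap: 42.7
```

Call:
{"name": "jog_arm", "arguments": {"plan": [[[0, 0, 0], [0.003, 0, 0], 0], [[0, 0, 0], [0.003, 0, 0], 0], [[0, 0, 0], [0.003, 0, 0], 0], [[0, 0, 0], [0.003, 0, 0], 0]]}}

```text
time: 16.9
tool_pos: [444.4, 288.6, 196.6]
tcp_rot: [-180.0, 0.0, 100.0]
ft_force: [-0.3, -0.2, 0.5]
finger_gap: 42.4
```

```bash
python3 w.py w12; python3 -c "
from h import *
from bench import *
p,d=snapshot('side'); c=cv2.resize(p[150:380,260:440],None,fx=2.6,fy=2.6,interpolation=cv2.INTER_CUBIC); cv2.imwrite('pics/s12.png',np.clip(c*1.4,0,255).astype(np.uint8))"
```

```text
16.9 [444.38 288.59 196.56] [-1.7999e+02  1.0000e-02  1.0004e+02] [-0.3 -0.2  0.5] [431.9 359.2 321.8] [1.6364e+02 3.0000e-02 1.0030e+01]
```

View pics/w12.png

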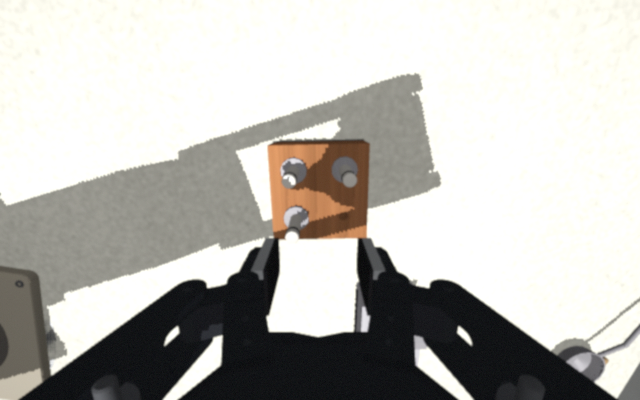

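View pics/s12.png

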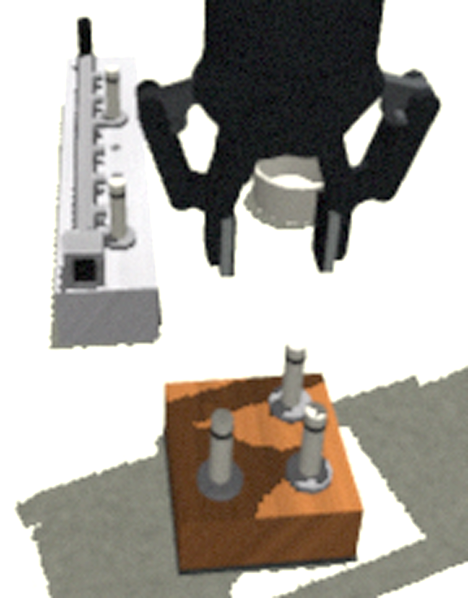

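The stand has been knocked aside since the last view: the probe tops in the wrist image are now near (348,180), (290,181) and (291,236). I'll measure it again.

```bash
python3 -c "
from h import *
crop('w12',260,380,135,250,'w12c',5)"
```

```text
(no output)
```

View pics/w12c.png

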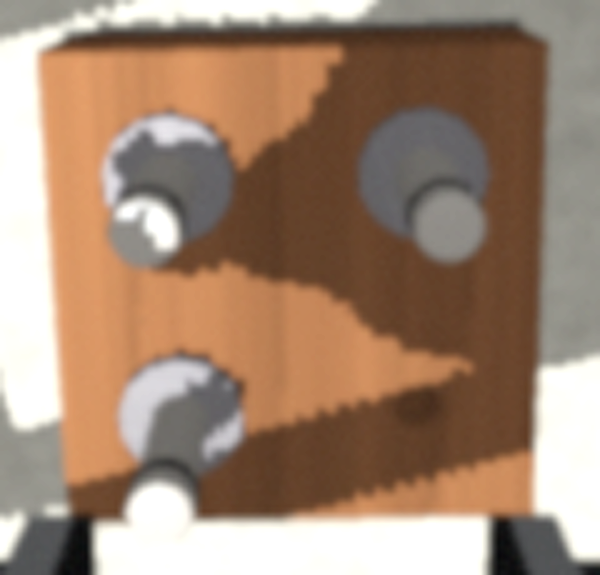

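```bash
python3 - <<'E'
from h import *
p,d,i=load("w12")
for (a,b) in [((146,229),(168,176)),((450,222),(424,173)),((161,505),(181,416))]:
    for (u,v),z in ((a,98),(b,50)):
        P=atz(i,260+u/5-.4,135+v/5-.4,z); print(P.round(1),todock(P).round(1))
E
python3 r.py | tail -2
```

```text
[417.1 306.8  98. ] [-109.7  331.9]
[416.6 306.8  50. ] [-110.1  331.9]
[465.6 316.6  98. ] [-60.2 332.9]
[465.8 316.1  50. ] [-60.1 332.4]
[426.7 259.1  98. ] [-108.6  283.2]
[426.7 258.   50. ] [-108.8  282.1]
mean [-8.6120e+01  3.0964e+02  1.9666e+02  1.8000e+02 -0.0000e+00  1.0008e+02
  2.0000e-02 -3.4000e-01  1.1000e-01] 42.45562650027505
```

Call:
{"name": "jog_arm", "arguments": {"plan": [[[0, 0, 0], [0.023, 0.026, 0.0], 0], [[0, 0, 0], [0.023, 0.026, 0.03], 0], [[0, 0, 0], [0.023, 0.026, 0.06], 0], [[0, 0, 0], [0.023, 0.026, 0.08], 0], [[0, 0, 0], [0.023, 0.026, 0.1], 0], [[0, 0, 0], [0.023, 0.026, 0.114], 0], [[0, 0, 0], [0.023, 0.026, 0.114], 0], [[0, 0, 0], [0.023, 0.026, 0.114], 0]]}}

```text
time: 18.3
tool_pos: [466.1, 317.0, 83.5]
tcp_rot: [179.9, -0.0, 100.1]
ft_force: [0.2, -0.8, -0.1]
finger_gap: 42.7
```

```bash
python3 w.py w13; python3 r.py|tail -2
```

```text
18.3 [466.08 317.03  83.53] [ 1.7993e+02 -2.0000e-02  1.0013e+02] [ 0.2 -0.8 -0.1] [453.3 387.5 208.8] [ 1.6368e+02 -5.0000e-02  1.0120e+01]
mean [-5.9620e+01  3.3329e+02  8.3600e+01  1.7991e+02 -3.0000e-02  1.0013e+02
  6.0000e-02  1.8000e-01  4.6000e-01] 42.87827430002494
```

View pics/w13.png

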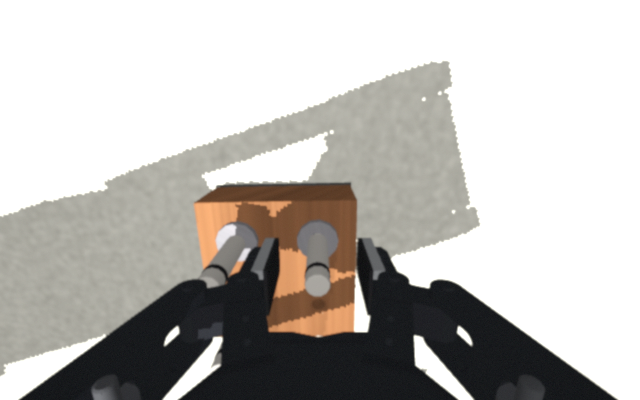

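Centred. Next I'll close, lift, and record the grip.

Call:
{"name": "jog_arm", "arguments": {"plan": [[[0, 0, 0], [0, 0, 0.001], -1], [[0, 0, 0], [0, 0, 0.001], -1], [[0, 0, 0], [0, 0, 0.001], -1], [[0, 0, 0], [0, 0, 0.001], -1], [[0, 0, 0], [0, 0, 0.001], -1]]}}

```text
time: 19.27
tool_pos: [465.4, 316.7, 81.6]
tcp_rot: [-180.0, 0.0, 100.1]
ft_force: [-0.2, 1.1, -0.6]
finger_gap: 10.6
```

```bash
python3 r.py|tail -2
```

```text
mean [-6.0290e+01  3.3306e+02  8.1610e+01 -1.8000e+02  0.0000e+00  1.0013e+02
  2.2000e-01  4.1000e-01 -3.0000e-01] 10.838052147050892
```

Call:
{"name": "jog_arm", "arguments": {"plan": [[[0, 0, 0], [0, 0, -0.01], -1], [[0, 0, 0], [0, 0, -0.03], -1], [[0, 0, 0], [0, 0, -0.06], -1], [[0, 0, 0], [0, 0, -0.09], -1], [[0, 0, 0], [0, 0, -0.118], -1], [[0, 0, 0], [0, 0, -0.118], -1], [[0, 0, 0], [0, 0, -0.118], -1]]}}

```text
time: 20.45
tool_pos: [465.4, 316.7, 199.9]
tcp_rot: [180.0, -0.0, 100.1]
ft_force: [-0.7, 0.5, -0.9]
finger_gap: 10.7
```

```bash
python3 w.py w14; python3 -c "
from h import *
crop('w14',270,370,200,320,'w14c',5)"
```

```text
20.45 [465.42 316.69 199.86] [ 1.7998e+02 -1.0000e-02  1.0013e+02] [-0.7  0.5 -0.9] [452.8 387.2 325.1] [163.66  -0.    10.12]
```

View pics/w14c.png

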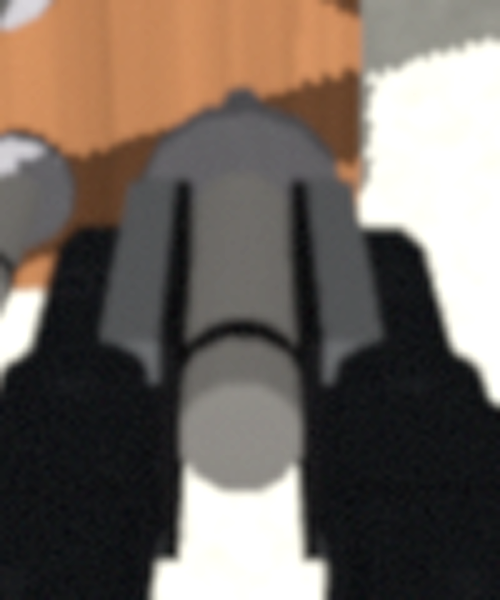

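```bash
cat > g.py <<'E'
# usage: g.py img tcpx tcpy tcpz off headv collv
import sys
from h import *
n=sys.argv[1]; x,y,z,off,hu,hv,cu,cv=map(float,sys.argv[2:])
p,d,i=load(n); T=np.array([x,y]); u=z-off
for a,b,zz,dy in [(hu,hv,u+53,0),(cu,cv,u+5,-13)]:
    P=atz(i,270+a/5-.4,200+b/5-.4,zz); print((todock(P)-todock(T)+[0,dy]).round(2))
E
python3 g.py w14 465.42 316.69 199.86 36.6 240 437 240 103
python3 g.py w7 452.22 245.8 161.3 38.3 240 422 240 97
```

```text
[-0.13 -0.52]
[-0.14  0.2 ]
[-0.12 -0.1 ]
[-0.21  0.33]
```

Call:
{"name": "jog_arm", "arguments": {"plan": [[[0, 0, 0], [-0.03, 0.0, 0], -1], [[0, 0, 0], [-0.09, 0.02, 0], -1], [[0, 0, 0], [-0.15, 0.03, 0], -1], [[0, 0, 0], [-0.21, 0.04, 0], -1], [[0, 0, 0], [-0.26, 0.05, 0], -1], [[0, 0, 0], [-0.3, 0.0501, 0], -1], [[0, 0, 0], [-0.33, 0.0501, 0], -1], [[0, 0, 0], [-0.3392, 0.0501, 0.02], -1], [[0, 0, 0], [-0.3392, 0.0501, 0.05], -1], [[0, 0, 0], [-0.3392, 0.0501, 0.068], -1], [[0, 0, 0], [-0.3392, 0.0501, 0.068], -1], [[0, 0, 0], [-0.3392, 0.0501, 0.068], -1]]}}

```text
time: 22.0
tool_pos: [574.8, -7.9, 132.2]
tcp_rot: [180.0, 0.0, 100.2]
ft_force: [-0.4, 0.0, -0.6]
finger_gap: 11.1
```

Call:
{"name": "jog_arm", "arguments": {"plan": [[[0, 0, 0], [0, 0, 0], -1], [[0, 0, 0], [0, 0, 0], -1], [[0, 0, 0], [0, 0, 0], -1], [[0, 0, 0], [0, 0, 0], -1], [[0, 0, 0], [0, 0, 0], -1]]}}

```text
time: 22.62
tool_pos: [574.5, -8.4, 131.7]
tcp_rot: [180.0, 0.0, 100.1]
ft_force: [-0.3, -0.9, -0.4]
finger_gap: 10.9
```

```bash
python3 r.py|tail -2; python3 w.py w15; python3 -c "
from h import *
crop('w15',290,340,20,230,'w15c',4)"
```

```text
mean [-1.0320e+01 -6.1700e+00  1.3161e+02 -1.2000e+02 -0.0000e+00  1.0013e+02
  3.2000e-01  2.0000e-02 -7.4000e-01] 10.8020128385914
22.925 [574.45  -8.39 131.61] [-180.     -0.    100.13] [-0.6 -0.4  0.3] [561.8  62.2 256.8] [1.6365e+02 3.0000e-02 1.0120e+01]
```

View pics/w15c.png

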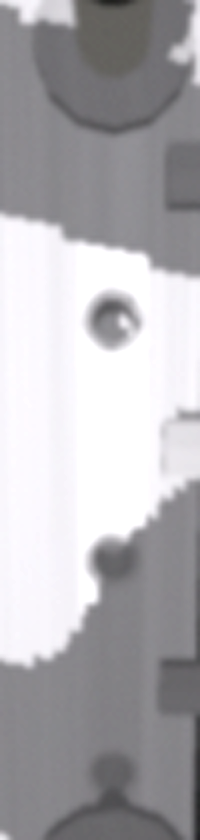

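Call:
{"name": "jog_arm", "arguments": {"plan": [[[0, 0, 0], [0, 0, 0.005], -1], [[0, 0, 0], [0, 0, 0.009], -1], [[0, 0, 0], [0, 0, 0.012], -1], [[0, 0, 0], [0, 0, 0.015], -1], [[0, 0, 0], [0, 0, 0.018], -1], [[0, 0, 0], [0, 0, 0.018], -1], [[0, 0, 0], [0, 0, 0.018], -1]]}}

```text
time: 23.85
tool_pos: [574.5, -8.3, 113.7]
tcp_rot: [-180.0, -0.0, 100.1]
ft_force: [-0.1, -0.6, -0.7]
finger_gap: 10.4
```

Call:
{"name": "jog_arm", "arguments": {"plan": [[[0, 0, 0], [0, 0, 0.005], -1], [[0, 0, 0], [0, 0, 0.01], -1], [[0, 0, 0], [0, 0, 0.015], -1], [[0, 0, 0], [0, 0, 0.02], -1], [[0, 0, 0], [0, 0, 0.024], -1], [[0, 0, 0], [0, 0, 0.027], -1], [[0, 0, 0], [0, 0, 0.0285], -1], [[0, 0, 0], [0, 0, 0.0285], -1], [[0, 0, 0], [0, 0, 0.0285], -1], [[0, 0, 0], [0, 0, 0.0285], -1]]}}

```text
time: 25.1
tool_pos: [574.7, -8.3, 86.5]
tcp_rot: [180.0, 0.0, 100.1]
ft_force: [-4.4, 1.2, 10.5]
finger_gap: 10.7
```

```bash
python3 r.py|tail -2
```

```text
mean [-1.0030e+01 -6.1600e+00  8.6460e+01  1.7997e+02  1.0000e-02  1.0014e+02
 -5.3600e+00  1.0900e+00  1.0200e+01] 11.028677149634749
```

Call:
{"name": "jog_arm", "arguments": {"plan": [[[0, 0, 0], [0, 0, 0], 0], [[0, 0, 0], [0, 0, 0], 0], [[0, 0, 0], [0, 0, 0], 0], [[0, 0, 0], [0, 0, -0.04], 0], [[0, 0, 0], [0, 0, -0.09], 0], [[0, 0, 0], [0.02, 0, -0.11], 0], [[0, 0, 0], [0.08, -0.02, -0.11], 0], [[0, 0, 0], [0.14, -0.04, -0.11], 0], [[0, 0, 0], [0.2, -0.06, -0.11], 0], [[0, 0, 0], [0.25, -0.08, -0.11], 0], [[0, 0, 0], [0.29, -0.1, -0.11], 0], [[0, 0, 0], [0.316, -0.1, -0.11], 0]]}}

```text
time: 26.9
tool_pos: [417.9, 287.1, 194.4]
tcp_rot: [-179.9, -0.0, 100.3]
ft_force: [-1.2, -0.7, 0.0]
finger_gap: 42.5
```

Call:
{"name": "jog_arm", "arguments": {"plan": [[[0, 0, 0], [0, 0, 0], 0], [[0, 0, 0], [0, 0, 0], 0], [[0, 0, 0], [0, 0, 0], 0], [[0, 0, 0], [0, 0, 0], 0]]}}

```text
time: 27.4
tool_pos: [420.8, 284.4, 195.0]
tcp_rot: [-180.0, 0.0, 100.1]
ft_force: [0.2, 0.3, 0.6]
finger_gap: 42.6
```

```bash
python3 w.py w16; python3 r.py|tail -2; python3 -c "
from h import *
from bench import *
crop('w16',260,400,135,250,'w16c',5)
p,d=snapshot('side'); c=cv2.resize(p[150:380,260:440],None,fx=2.6,fy=2.6,interpolation=cv2.INTER_CUBIC); cv2.imwrite('pics/s16.png',np.clip(c*1.4,0,255).astype(np.uint8))"
```

```text
27.4 [420.76 284.41 195.04] [-1.7999e+02  1.0000e-02  1.0005e+02] [0.2 0.3 0.6] [408.3 355.  320.3] [1.6365e+02 3.0000e-02 1.0040e+01]
mean [-1.1002e+02  3.0949e+02  1.9515e+02  1.2000e+02 -0.0000e+00  1.0008e+02
 -1.1000e-01 -4.0000e-02 -2.8000e-01] 42.63233848528693
```

View pics/w16c.png

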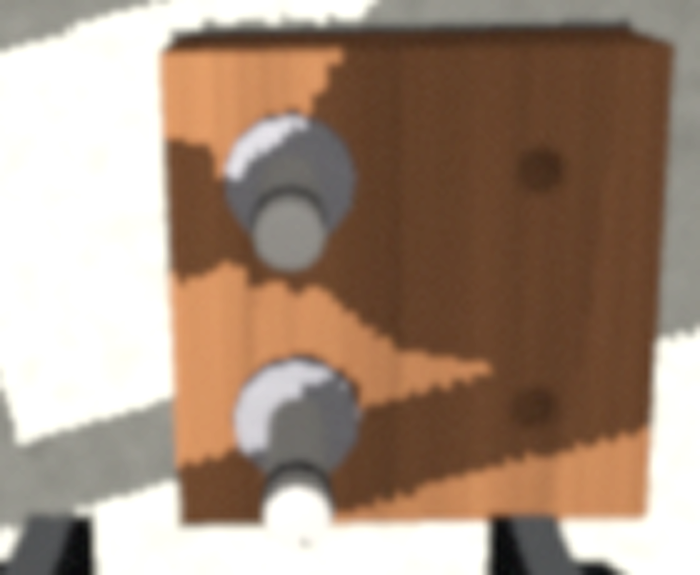

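View pics/s16.png

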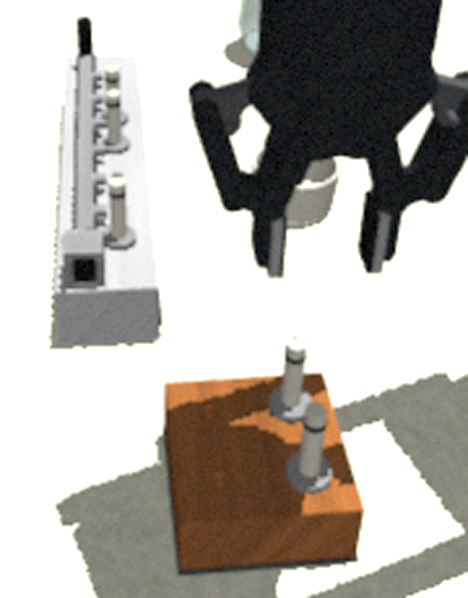

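```bash
python3 - <<'E'
from h import *
p,d,i=load("w16")
for (a,b) in [((290,232),(291,177)),((298,509),(296,419))]:
    for (u,v),z in ((a,98),(b,50)):
        P=atz(i,260+u/5-.4,135+v/5-.4,z); print(P.round(1),todock(P).round(1))
E
```

```text
[416.6 306.6  98. ] [-110.2  331.7]
[416.7 306.9  50. ] [-110.  332.]
[426.4 259.   98. ] [-108.9  283.1]
[426.4 257.8  50. ] [-109.1  281.9]
```

Same position as before, so I'll take the far one at dock (-110.1, 331.9). That means a shift of +22.4 along tool x.

Call:
{"name": "jog_arm", "arguments": {"plan": [[[0, 0, 0], [0.0224, 0, 0.0], 0], [[0, 0, 0], [0.0224, 0, 0.03], 0], [[0, 0, 0], [0.0224, 0, 0.06], 0], [[0, 0, 0], [0.0224, 0, 0.08], 0], [[0, 0, 0], [0.0224, 0, 0.1], 0], [[0, 0, 0], [0.0224, 0, 0.1125], 0], [[0, 0, 0], [0.0224, 0, 0.1125], 0], [[0, 0, 0], [0.0224, 0, 0.1125], 0], [[0, 0, 0], [0.0224, 0, 0.1125], 0], [[0, 0, 0], [0.0224, 0, 0.1125], 0]]}}

```text
time: 29.05
tool_pos: [416.9, 307.4, 83.3]
tcp_rot: [179.9, -0.0, 100.1]
ft_force: [-0.3, -0.8, -0.1]
finger_gap: 42.8
```

```bash
python3 w.py w17; python3 r.py|tail -2
```

```text
29.05 [416.9  307.42  83.33] [ 1.7994e+02 -2.0000e-02  1.0013e+02] [-0.3 -0.8 -0.1] [404.2 377.9 208.6] [ 1.6368e+02 -4.0000e-02  1.0120e+01]
mean [-1.1002e+02  3.3235e+02  8.2900e+01  1.7998e+02 -1.0000e-02  1.0013e+02
 -8.0000e-02  3.9000e-01 -3.5000e-01] 42.909140556000395
```

View pics/w17.png

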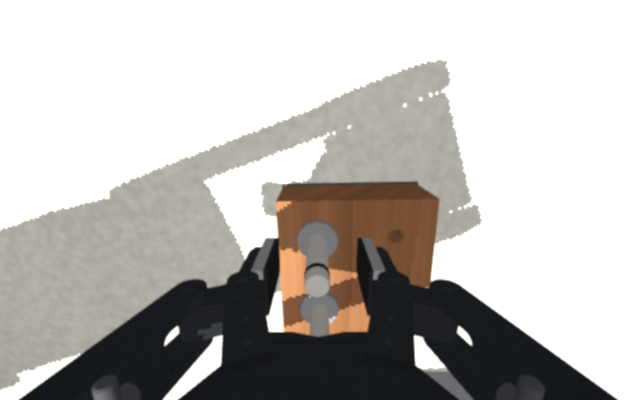

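Call:
{"name": "jog_arm", "arguments": {"plan": [[[0, 0, 0], [-0.0004, 0, 0], -1], [[0, 0, 0], [-0.0004, 0, 0], -1], [[0, 0, 0], [-0.0004, 0, 0], -1], [[0, 0, 0], [-0.0004, 0, 0], -1], [[0, 0, 0], [-0.0004, 0, 0], -1]]}}

```text
time: 30.02
tool_pos: [416.6, 306.8, 82.7]
tcp_rot: [180.0, -0.0, 100.1]
ft_force: [0.4, -0.4, 0.4]
finger_gap: 11.1
```

```bash
python3 r.py|tail -2
```

```text
mean [-1.1010e+02  3.3190e+02  8.2710e+01  1.7999e+02 -0.0000e+00  1.0013e+02
 -1.6000e-01 -2.0000e-01  9.5000e-01] 10.684070686014012
```

Call:
{"name": "jog_arm", "arguments": {"plan": [[[0, 0, 0], [0, 0, -0.01], -1], [[0, 0, 0], [0, 0, -0.03], -1], [[0, 0, 0], [0, 0, -0.06], -1], [[0, 0, 0], [0, 0, -0.09], -1], [[0, 0, 0], [0, 0, -0.118], -1], [[0, 0, 0], [0, 0, -0.118], -1], [[0, 0, 0], [0, 0, -0.118], -1]]}}

```text
time: 31.2
tool_pos: [416.3, 306.6, 200.1]
tcp_rot: [-180.0, 0.0, 100.1]
ft_force: [-0.1, -0.4, -1.5]
finger_gap: 10.7
```

```bash
python3 w.py w18; python3 r.py|tail -2;python3 -c "
from h import *
crop('w18',270,370,200,320,'w18c',5)"
```

```text
31.2 [416.27 306.6  200.08] [-1.7997e+02  1.0000e-02  1.0013e+02] [-0.1 -0.4 -1.5] [403.7 377.2 325.3] [1.6364e+02 6.0000e-02 1.0120e+01]
mean [-1.1085e+02  3.3163e+02  1.9938e+02 -1.7989e+02  4.0000e-02  1.0013e+02
 -2.2000e-01  6.0000e-02 -1.1000e-01] 10.455147412896896
```

View pics/w18c.png

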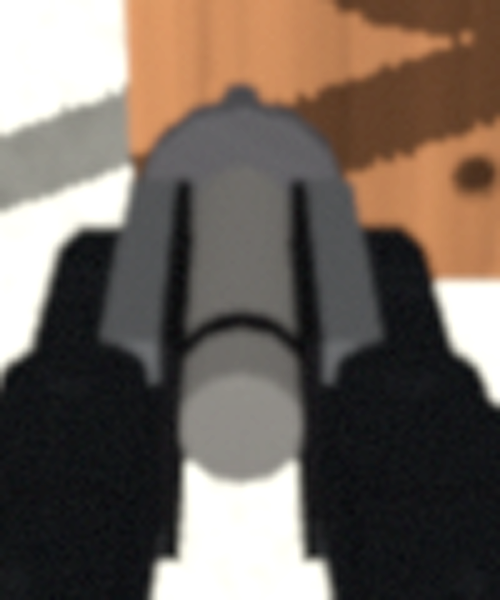

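Call:
{"name": "jog_arm", "arguments": {"plan": [[[0, 0, 0], [-0.03, 0.01, 0], -1], [[0, 0, 0], [-0.08, 0.03, 0], -1], [[0, 0, 0], [-0.13, 0.05, 0], -1], [[0, 0, 0], [-0.18, 0.07, 0], -1], [[0, 0, 0], [-0.23, 0.09, 0], -1], [[0, 0, 0], [-0.27, 0.1003, 0], -1], [[0, 0, 0], [-0.29, 0.1003, 0], -1], [[0, 0, 0], [-0.2958, 0.1003, 0.02], -1], [[0, 0, 0], [-0.2958, 0.1003, 0.05], -1], [[0, 0, 0], [-0.2958, 0.1003, 0.067], -1], [[0, 0, 0], [-0.2958, 0.1003, 0.067], -1], [[0, 0, 0], [-0.2958, 0.1003, 0.067], -1]]}}

```text
time: 33.05
tool_pos: [567.7, 33.8, 134.5]
tcp_rot: [179.9, 0.0, 100.2]
ft_force: [0.0, 0.0, -0.6]
finger_gap: 10.6
```

Call:
{"name": "jog_arm", "arguments": {"plan": [[[0, 0, 0], [0, 0, 0], -1], [[0, 0, 0], [0, 0, 0], -1], [[0, 0, 0], [0, 0, 0], -1], [[0, 0, 0], [0, 0, 0], -1], [[0, 0, 0], [0, 0, 0], -1], [[0, 0, 0], [0, 0, 0], -1]]}}

```text
time: 33.8
tool_pos: [567.3, 33.2, 133.6]
tcp_rot: [-180.0, 0.0, 100.1]
ft_force: [-0.1, -0.3, -0.2]
finger_gap: 10.5
```

```bash
python3 r.py|tail -2; python3 w.py w19; python3 -c "
from h import *
crop('w19',240,400,0,320,'w19c',1.87)"
```

```text
mean [-9.9900e+00  3.6030e+01  1.3361e+02 -1.8000e+02  0.0000e+00  1.0013e+02
 -1.0000e-02  8.0000e-02 -7.0000e-02] 10.929550267500604
34.1 [567.33  33.22 133.63] [-180.      0.    100.13] [ 0.3 -1.2 -0.9] [554.7 103.8 258.9] [1.6365e+02 2.0000e-02 1.0120e+01]
```

View pics/w19c.png

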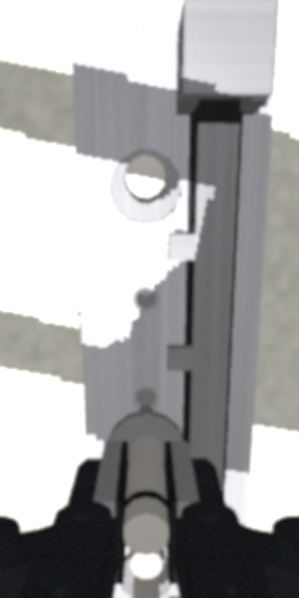

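Call:
{"name": "jog_arm", "arguments": {"plan": [[[0, 0, 0], [0, -0.0002, 0.005], -1], [[0, 0, 0], [0, -0.0002, 0.009], -1], [[0, 0, 0], [0, -0.0002, 0.012], -1], [[0, 0, 0], [0, -0.0002, 0.015], -1], [[0, 0, 0], [0, -0.0002, 0.018], -1], [[0, 0, 0], [0, -0.0002, 0.018], -1], [[0, 0, 0], [0, -0.0002, 0.018], -1]]}}

```text
time: 35.02
tool_pos: [567.2, 33.2, 115.8]
tcp_rot: [180.0, 0.0, 100.1]
ft_force: [0.0, -0.2, 0.6]
finger_gap: 10.5
```

Call:
{"name": "jog_arm", "arguments": {"plan": [[[0, 0, 0], [0, 0, 0.005], -1], [[0, 0, 0], [0, 0, 0.01], -1], [[0, 0, 0], [0, 0, 0.015], -1], [[0, 0, 0], [0, 0, 0.02], -1], [[0, 0, 0], [0, 0, 0.024], -1], [[0, 0, 0], [0, 0, 0.027], -1], [[0, 0, 0], [0, 0, 0.0295], -1], [[0, 0, 0], [0, 0, 0.0295], -1], [[0, 0, 0], [0, 0, 0.0295], -1], [[0, 0, 0], [0, 0, 0.0295], -1]]}}

```text
time: 36.28
tool_pos: [567.6, 33.2, 87.7]
tcp_rot: [179.9, 0.0, 100.1]
ft_force: [-4.9, 0.5, 10.4]
finger_gap: 10.8
```

```bash
python3 r.py|tail -2
```

```text
mean [-9.7200e+00  3.5970e+01  8.7660e+01  1.7995e+02  1.0000e-02  1.0013e+02
 -5.1500e+00 -6.0000e-02  1.0600e+01] 10.735253546008092
```

Call:
{"name": "jog_arm", "arguments": {"plan": [[[0, 0, 0], [0, 0, 0], 0], [[0, 0, 0], [0, 0, 0], 0], [[0, 0, 0], [0, 0, 0], 0], [[0, 0, 0], [0, 0, -0.04], 0], [[0, 0, 0], [0, 0, -0.09], 0], [[0, 0, 0], [0.02, 0, -0.11], 0], [[0, 0, 0], [0.07, -0.03, -0.11], 0], [[0, 0, 0], [0.12, -0.05, -0.11], 0], [[0, 0, 0], [0.17, -0.08, -0.11], 0], [[0, 0, 0], [0.21, -0.099, -0.11], 0], [[0, 0, 0], [0.234, -0.099, -0.11], 0], [[0, 0, 0], [0.234, -0.099, -0.11], 0]]}}

```text
time: 38.08
tool_pos: [427.3, 247.8, 195.5]
tcp_rot: [-179.9, -0.0, 100.3]
ft_force: [-0.4, -0.4, 0.5]
finger_gap: 43.0
```

Call:
{"name": "jog_arm", "arguments": {"plan": [[[0, 0, 0], [0, 0, 0], 0], [[0, 0, 0], [0, 0, 0], 0], [[0, 0, 0], [0, 0, 0], 0], [[0, 0, 0], [0, 0, 0], 0]]}}

```text
time: 38.58
tool_pos: [428.7, 245.7, 196.1]
tcp_rot: [-180.0, 0.0, 100.1]
ft_force: [0.4, -0.4, -0.3]
finger_gap: 42.8
```

```bash
python3 w.py w20; python3 r.py|tail -2; python3 -c "
from h import *
crop('w20',260,400,115,240,'w20c',5)"
```

```text
38.575 [428.75 245.68 196.11] [-180.      0.    100.07] [ 0.4 -0.4 -0.3] [416.2 316.3 321.4] [1.6365e+02 2.0000e-02 1.0070e+01]
mean [-1.0902e+02  2.6990e+02  1.9616e+02  6.0000e+01  0.0000e+00  1.0011e+02
 -1.9000e-01 -1.1000e-01  4.0000e-02] 42.67166383374372
```

View pics/w20c.png

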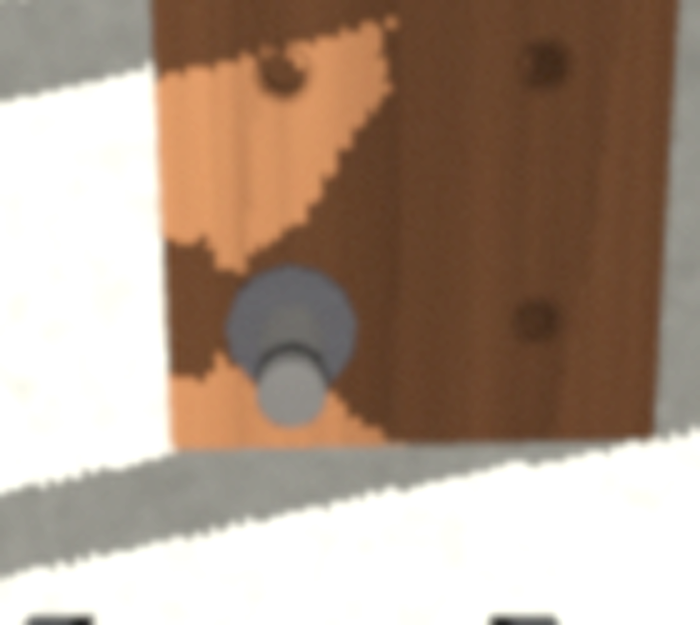

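```bash
python3 - <<'E'
from h import *
p,d,i=load("w20")
for (u,v),z in (((292,390),98),((292,328),50)):
        P=atz(i,260+u/5-.4,115+v/5-.4,z); print(P.round(1),todock(P).round(1))
E
```

```text
[426.6 258.1  98. ] [-108.8  282.2]
[426.7 258.   50. ] [-108.8  282.1]
```

Call:
{"name": "jog_arm", "arguments": {"plan": [[[0, 0, 0], [0.0122, 0.0001, 0.0], 0], [[0, 0, 0], [0.0122, 0.0001, 0.03], 0], [[0, 0, 0], [0.0122, 0.0001, 0.06], 0], [[0, 0, 0], [0.0122, 0.0001, 0.08], 0], [[0, 0, 0], [0.0122, 0.0001, 0.1], 0], [[0, 0, 0], [0.0122, 0.0001, 0.1135], 0], [[0, 0, 0], [0.0122, 0.0001, 0.1135], 0], [[0, 0, 0], [0.0122, 0.0001, 0.1135], 0], [[0, 0, 0], [0.0122, 0.0001, 0.1135], 0], [[0, 0, 0], [0.0122, 0.0001, 0.1135], 0], [[0, 0, 0], [0.0122, 0.0001, 0.1135], 0]]}}

```text
time: 40.3
tool_pos: [426.6, 258.2, 83.0]
tcp_rot: [180.0, -0.0, 100.1]
ft_force: [0.7, 0.5, -0.1]
finger_gap: 42.7
```

```bash
python3 w.py w21; python3 r.py|tail -2
```

```text
40.3 [426.65 258.23  82.96] [ 1.7997e+02 -1.0000e-02  1.0012e+02] [ 0.7  0.5 -0.1] [414.  328.7 208.2] [ 1.6366e+02 -1.0000e-02  1.0110e+01]
mean [-1.0895e+02  2.8227e+02  8.2710e+01  5.9990e+01 -0.0000e+00  1.0013e+02
 -3.0000e-02  1.6000e-01 -1.8000e-01] 42.46727629692389
```

View pics/w21.png

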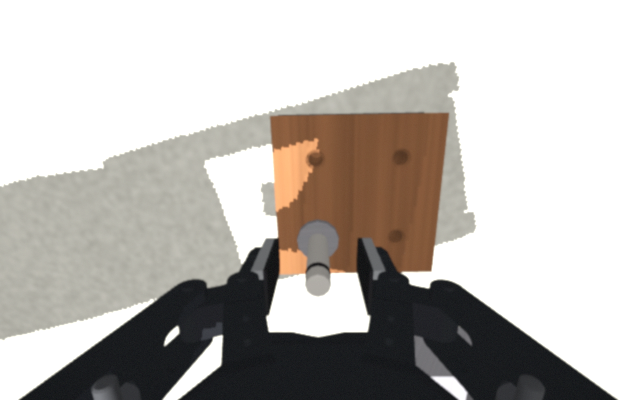

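Call:
{"name": "jog_arm", "arguments": {"plan": [[[0, 0, 0], [0, 0, 0], -1], [[0, 0, 0], [0, 0, 0], -1], [[0, 0, 0], [0, 0, 0], -1], [[0, 0, 0], [0, 0, 0], -1], [[0, 0, 0], [0, 0, 0], -1]]}}

```text
time: 41.28
tool_pos: [426.5, 258.2, 82.7]
tcp_rot: [180.0, -0.0, 100.1]
ft_force: [0.2, 0.5, 1.3]
finger_gap: 10.9
```

```bash
python3 r.py|tail -2
```

```text
mean [-1.0890e+02  2.8231e+02  8.2700e+01  1.7999e+02 -0.0000e+00  1.0013e+02
  3.0000e-01  2.6000e-01  6.2000e-01] 10.942250777696403
```

Call:
{"name": "jog_arm", "arguments": {"plan": [[[0, 0, 0], [0, 0, -0.01], -1], [[0, 0, 0], [0, 0, -0.03], -1], [[0, 0, 0], [0, 0, -0.06], -1], [[0, 0, 0], [0, 0, -0.09], -1], [[0, 0, 0], [0, 0, -0.118], -1], [[0, 0, 0], [0, 0, -0.118], -1], [[0, 0, 0], [0, 0, -0.118], -1], [[0, 0, 0], [0, 0, -0.118], -1], [[0, 0, 0], [0, 0, -0.118], -1], [[0, 0, 0], [0, 0, -0.118], -1]]}}

```text
time: 42.82
tool_pos: [426.2, 258.0, 200.0]
tcp_rot: [-179.9, 0.0, 100.1]
ft_force: [-0.6, -0.3, -1.2]
finger_gap: 10.7
```

```bash
python3 w.py w22; python3 r.py|tail -2;python3 -c "
from h import *
crop('w22',270,370,200,320,'w22c',5)"
```

```text
42.825 [426.22 258.03 200.05] [-1.7994e+02  2.0000e-02  1.0013e+02] [-0.6 -0.3 -1.2] [413.7 328.6 325.3] [1.6364e+02 8.0000e-02 1.0120e+01]
mean [-1.0903e+02  2.8227e+02  2.0049e+02 -1.1999e+02  0.0000e+00  1.0013e+02
  3.0000e-02  3.0000e-02 -3.4000e-01] 10.609785979017888
```

View pics/w22c.png

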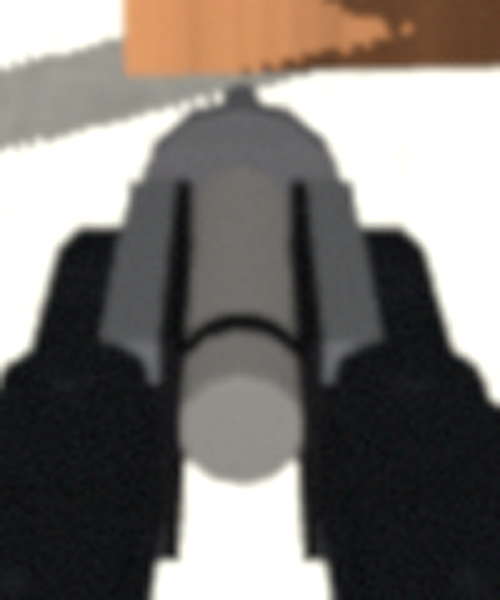

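Call:
{"name": "jog_arm", "arguments": {"plan": [[[0, 0, 0], [-0.03, 0.02, 0], -1], [[0, 0, 0], [-0.08, 0.04, 0], -1], [[0, 0, 0], [-0.12, 0.06, 0], -1], [[0, 0, 0], [-0.16, 0.08, 0], -1], [[0, 0, 0], [-0.19, 0.095, 0], -1], [[0, 0, 0], [-0.2043, 0.0988, 0], -1], [[0, 0, 0], [-0.2043, 0.0988, 0.0], -1], [[0, 0, 0], [-0.2043, 0.0988, 0.02], -1], [[0, 0, 0], [-0.2043, 0.0988, 0.05], -1], [[0, 0, 0], [-0.2043, 0.0988, 0.067], -1], [[0, 0, 0], [-0.2043, 0.0988, 0.067], -1], [[0, 0, 0], [-0.2043, 0.0988, 0.067], -1]]}}

```text
time: 44.68
tool_pos: [560.1, 74.8, 134.4]
tcp_rot: [179.9, 0.0, 100.2]
ft_force: [0.4, 0.5, -0.2]
finger_gap: 10.5
```

Call:
{"name": "jog_arm", "arguments": {"plan": [[[0, 0, 0], [0, 0, 0], -1], [[0, 0, 0], [0, 0, 0], -1], [[0, 0, 0], [0, 0, 0], -1], [[0, 0, 0], [0, 0, 0], -1], [[0, 0, 0], [0, 0, 0], -1], [[0, 0, 0], [0, 0, 0], -1]]}}

```text
time: 45.42
tool_pos: [559.6, 74.4, 133.6]
tcp_rot: [-180.0, 0.0, 100.1]
ft_force: [0.2, 0.6, -1.2]
finger_gap: 10.5
```

```bash
python3 r.py|tail -2; python3 w.py w23; python3 -c "
from h import *
crop('w23',240,400,0,320,'w23c',1.87)"
```

```text
mean [-1.0270e+01  7.7950e+01  1.3361e+02 -1.2000e+02  0.0000e+00  1.0013e+02
  1.1000e-01  1.1000e-01 -7.1000e-01] 10.679792337102626
45.725 [559.68  74.43 133.63] [-180.     -0.    100.13] [-0.6  0.9 -1.2] [547.  145.  258.9] [1.6365e+02 2.0000e-02 1.0120e+01]
```

View pics/w23c.png

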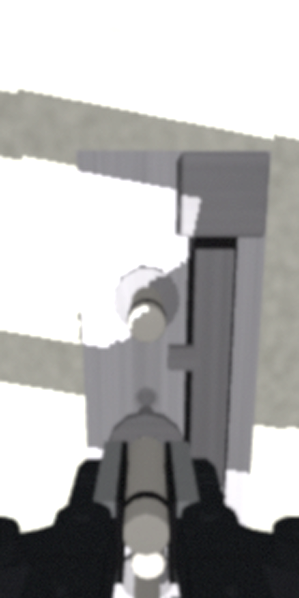

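Call:
{"name": "jog_arm", "arguments": {"plan": [[[0, 0, 0], [0, 0, 0.005], -1], [[0, 0, 0], [0, 0, 0.009], -1], [[0, 0, 0], [0, 0, 0.012], -1], [[0, 0, 0], [0, 0, 0.015], -1], [[0, 0, 0], [0, 0, 0.018], -1], [[0, 0, 0], [0, 0, 0.018], -1], [[0, 0, 0], [0, 0, 0.018], -1]]}}

```text
time: 46.65
tool_pos: [559.7, 74.4, 115.7]
tcp_rot: [180.0, -0.0, 100.1]
ft_force: [-0.4, 0.3, 0.0]
finger_gap: 10.8
```

Call:
{"name": "jog_arm", "arguments": {"plan": [[[0, 0, 0], [0, 0, 0.005], -1], [[0, 0, 0], [0, 0, 0.01], -1], [[0, 0, 0], [0, 0, 0.015], -1], [[0, 0, 0], [0, 0, 0.02], -1], [[0, 0, 0], [0, 0, 0.024], -1], [[0, 0, 0], [0, 0, 0.027], -1], [[0, 0, 0], [0, 0, 0.0295], -1], [[0, 0, 0], [0, 0, 0.0295], -1], [[0, 0, 0], [0, 0, 0.0295], -1], [[0, 0, 0], [0, 0, 0.0295], -1]]}}

```text
time: 47.9
tool_pos: [560.0, 74.5, 87.7]
tcp_rot: [180.0, 0.0, 100.1]
ft_force: [-6.1, 0.2, 9.7]
finger_gap: 10.9
```

```bash
python3 r.py|tail -2
```

```text
mean [-9.8800e+00  7.7940e+01  8.7660e+01  1.7996e+02  1.0000e-02  1.0014e+02
 -5.8200e+00 -1.1000e-01  1.0980e+01] 10.627220412402716
```

Call:
{"name": "jog_arm", "arguments": {"plan": [[[0, 0, 0], [0, 0, 0], 0], [[0, 0, 0], [0, 0, 0], 0], [[0, 0, 0], [0, 0, 0], 0], [[0, 0, 0], [0, 0, -0.04], 0], [[0, 0, 0], [0, 0, -0.08], 0], [[0, 0, 0], [-0.02, 0, -0.09], 0], [[0, 0, 0], [-0.07, 0.01, -0.09], 0], [[0, 0, 0], [-0.12, 0.02, -0.09], 0], [[0, 0, 0], [-0.17, 0.025, -0.09], 0], [[0, 0, 0], [-0.21, 0.025, -0.09], 0], [[0, 0, 0], [-0.233, 0.025, -0.09], 0], [[0, 0, 0], [-0.233, 0.025, -0.09], 0]]}}

```text
time: 49.7
tool_pos: [624.8, -152.1, 175.2]
tcp_rot: [-179.9, -0.0, 100.0]
ft_force: [-0.6, 0.9, -0.2]
finger_gap: 42.4
```

Call:
{"name": "jog_arm", "arguments": {"plan": [[[0, 0, 0], [0, 0, 0], 0], [[0, 0, 0], [0, 0, 0], 0], [[0, 0, 0], [0, 0, 0], 0], [[0, 0, 0], [0, 0, 0], 0], [[0, 0, 0], [0, 0, 0], 0]]}}

```text
time: 50.32
tool_pos: [625.3, -150.3, 176.2]
tcp_rot: [180.0, 0.0, 100.2]
ft_force: [0.2, -0.2, -0.2]
finger_gap: 42.6
```

```bash
python3 r.py|tail -2; python3 w.py w24; python3 -c "
from h import *
from bench import *
crop('w24',240,400,0,320,'w24c',1.87)
p,d=snapshot('side'); c=cv2.resize(p[150:290,270:350],None,fx=4.2,fy=4.2,interpolation=cv2.INTER_CUBIC); cv2.imwrite('pics/s24.png',np.clip(c*1.4,0,255).astype(np.uint8))
C=cloud(camera_info('side'),d).reshape(-1,3)
for y in (120,78,36,-6,-48):
    w=toworld([-10,y]); Q=C[(np.hypot(*(C[:,:2]-w).T)<9)]; print(y,np.percentile(Q[:,2],[95,99]).round(1))
"
```

```text
mean [ 1.4690e+01 -1.5499e+02  1.7617e+02  1.8000e+02  0.0000e+00  1.0014e+02
 -1.0000e-01 -1.0000e-02  6.0000e-02] 42.6740518337656
50.625 [ 625.23 -150.6   176.09] [-179.99   -0.    100.12] [ 1.  -0.2  0.2] [612.6 -80.1 301.4] [1.6365e+02 2.0000e-02 1.0110e+01]
120 [104.1 104.9]
78 [104.9 105.5]
36 [105.1 105.6]
-6 [104.6 105. ]
-48 [105.2 105.8]
```

View pics/w24c.png

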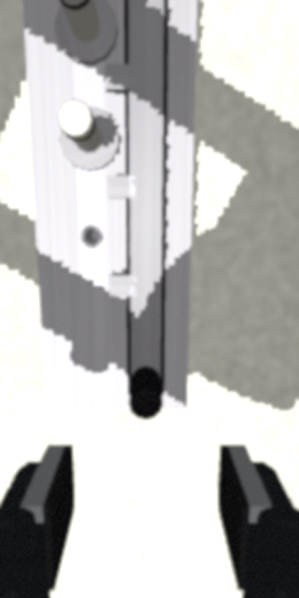

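View pics/s24.png

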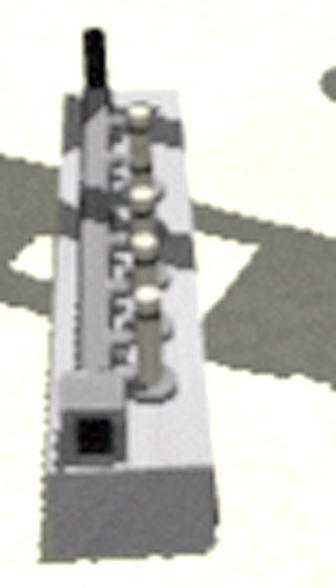

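Call:
{"name": "jog_arm", "arguments": {"plan": [[[0, 0, 0], [0, 0, 0.04], 0], [[0, 0, 0], [0, 0, 0.07], 0], [[0, 0, 0], [0, 0, 0.084], 0], [[0, 0, 0], [0, 0, 0.084], 0], [[0, 0, 0], [0, 0, 0.084], 0], [[0, 0, 0], [0, 0, 0.084], 0], [[0, 0, 0], [0, 0, 0.084], -1], [[0, 0, 0], [0, 0, 0.084], -1], [[0, 0, 0], [0, 0, 0.084], -1], [[0, 0, 0], [0, 0, 0.084], -1], [[0, 0, 0], [0, 0, 0.084], -1], [[0, 0, 0], [0, 0, 0.084], -1]], "force": 40}}

```text
time: 52.22
tool_pos: [625.2, -150.7, 92.9]
tcp_rot: [-180.0, 0.0, 100.1]
ft_force: [-3.9, -0.2, 6.3]
finger_gap: 12.5
```

```bash
python3 r.py|tail -2
```

```text
mean [ 1.4570e+01 -1.5524e+02  9.2870e+01 -1.7999e+02  2.0000e-02  1.0013e+02
 -4.2000e+00 -2.3000e-01  6.2100e+00] 12.328805259918031
```

Call:
{"name": "jog_arm", "arguments": {"plan": [[[0, 0, 0], [0.003, 0, 0], -1], [[0, 0, 0], [0.006, 0, 0], -1], [[0, 0, 0], [0.009, 0, 0], -1], [[0, 0, 0], [0.012, 0, 0], -1], [[0, 0, 0], [0.012, 0, 0], -1], [[0, 0, 0], [0.012, 0, 0], -1]]}}

```text
time: 53.28
tool_pos: [623.1, -139.0, 92.9]
tcp_rot: [-180.0, 0.0, 100.1]
ft_force: [-3.6, -0.9, 5.6]
finger_gap: 12.7
```

Call:
{"name": "jog_arm", "arguments": {"plan": [[[0, 0, 0], [0.003, 0, 0], -1], [[0, 0, 0], [0.006, 0, 0], -1], [[0, 0, 0], [0.009, 0, 0], -1], [[0, 0, 0], [0.0105, 0, 0], -1], [[0, 0, 0], [0.0115, 0, 0], -1], [[0, 0, 0], [0.0115, 0, 0], -1], [[0, 0, 0], [0.0115, 0, 0], -1]]}}

```text
time: 54.15
tool_pos: [621.3, -129.0, 92.9]
tcp_rot: [180.0, 0.1, 100.1]
ft_force: [-2.9, -6.2, 4.1]
finger_gap: 12.6
```

```bash
python3 r.py|tail -2; python3 w.py w25; python3 -c "
from h import *
crop('w25',220,400,0,320,'w25c',1.87)"
```

```text
mean [ 1.4600e+01 -1.3313e+02  9.2910e+01  1.7998e+02  1.4000e-01  1.0010e+02
 -3.0600e+00 -6.5800e+00  4.6300e+00] 12.5528554602172
54.45 [ 621.37 -128.96   92.95] [1.7997e+02 1.4000e-01 1.0010e+02] [-2.5 -5.9  4.3] [608.7 -58.1 218. ] [163.51  -0.    10.09]
```

View pics/w25c.png

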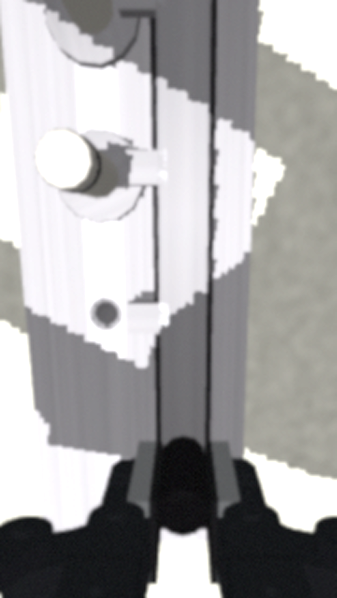

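Call:
{"name": "jog_arm", "arguments": {"plan": [[[0, 0, 0], [0.001, 0, 0], -1], [[0, 0, 0], [0.002, 0, 0], -1], [[0, 0, 0], [0.002, 0, 0], -1], [[0, 0, 0], [0.002, 0, 0], -1], [[0, 0, 0], [0.002, 0, 0], -1]]}}

```text
time: 55.12
tool_pos: [621.3, -128.8, 93.0]
tcp_rot: [179.9, 0.3, 100.1]
ft_force: [-1.4, -14.6, 2.6]
finger_gap: 12.3
```

```bash
python3 r.py|tail -2
```

```text
-1.2300e+00 -1.3400e+01  1.8000e+00]]
mean [  14.58 -132.99   92.99  179.95    0.3   100.05   -1.06  -14.25    1.93] 12.456143204153012
```

Hard stop confirmed: 2 mm more command gave only 0.1 mm of travel. I'll relax the push, release, rise and check.

Call:
{"name": "jog_arm", "arguments": {"plan": [[[0, 0, 0], [-0.002, 0, 0], -1], [[0, 0, 0], [-0.002, 0, 0], -1], [[0, 0, 0], [-0.002, 0, 0], 0], [[0, 0, 0], [-0.002, 0, 0], 0], [[0, 0, 0], [-0.002, 0, 0], 0], [[0, 0, 0], [-0.002, 0, 0], 0], [[0, 0, 0], [-0.002, 0, -0.04], 0], [[0, 0, 0], [-0.002, 0, -0.08], 0], [[0, 0, 0], [-0.002, 0, -0.12], 0], [[0, 0, 0], [-0.002, 0, -0.16], 0], [[0, 0, 0], [-0.002, 0, -0.16], 0], [[0, 0, 0], [-0.002, 0, -0.16], 0]]}}

```text
time: 56.92
tool_pos: [621.0, -127.3, 251.7]
tcp_rot: [-180.0, -0.0, 100.1]
ft_force: [0.1, -0.1, -0.0]
finger_gap: 42.7
```

Call:
{"name": "jog_arm", "arguments": {"plan": [[[0, 0, 0], [0.06, 0, -0.03], 0], [[0, 0, 0], [0.1, 0, -0.03], 0], [[0, 0, 0], [0.1, 0, -0.03], 0], [[0, 0, 0], [0.1, 0, -0.03], 0], [[0, 0, 0], [0.1, 0, -0.03], 0]]}}

```text
time: 57.55
tool_pos: [603.3, -30.0, 280.9]
tcp_rot: [-179.9, -0.0, 100.1]
ft_force: [-0.5, 0.2, -1.2]
finger_gap: 42.6
```

```bash
python3 w.py w26; python3 -c "
from h import *
from bench import *
p,d=snapshot('side'); c=cv2.resize(p[140:290,270:350],None,fx=4,fy=4,interpolation=cv2.INTER_CUBIC); cv2.imwrite('pics/s26.png',np.clip(c*1.4,0,255).astype(np.uint8))
p,d=snapshot('scene'); c=cv2.resize(p[100:270,180:440],None,fx=3,fy=3,interpolation=cv2.INTER_CUBIC); cv2.imwrite('pics/c26.png',np.clip(c*1.4,0,255).astype(np.uint8))
crop('w26',200,440,0,260,'w26c',2.3)
"
```

```text
57.55 [603.26 -29.96 280.92] [-1.7990e+02 -2.0000e-02  1.0006e+02] [-0.5  0.2 -1.2] [590.9  40.6 406.2] [1.6367e+02 1.3000e-01 1.0050e+01]
```

View pics/w26c.png

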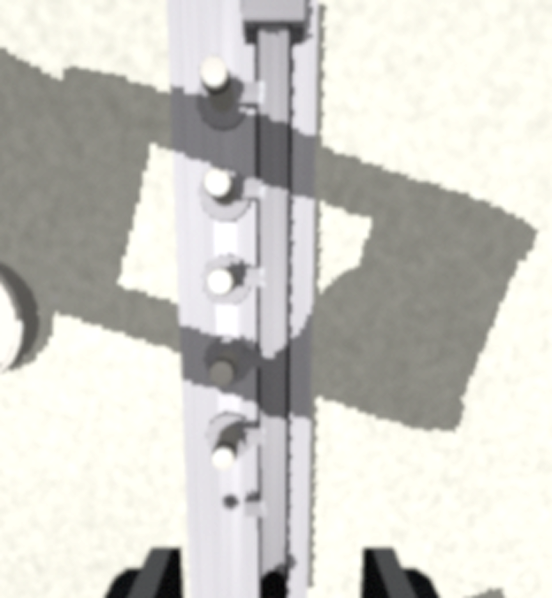

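View pics/s26.png

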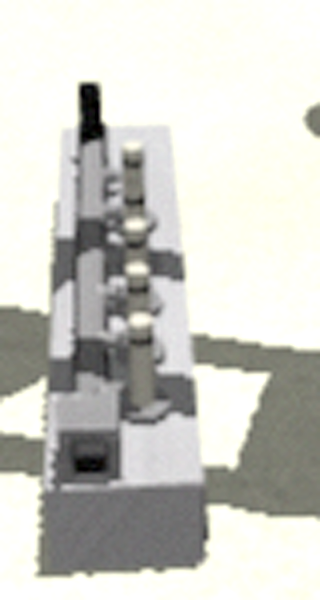

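View pics/c26.png

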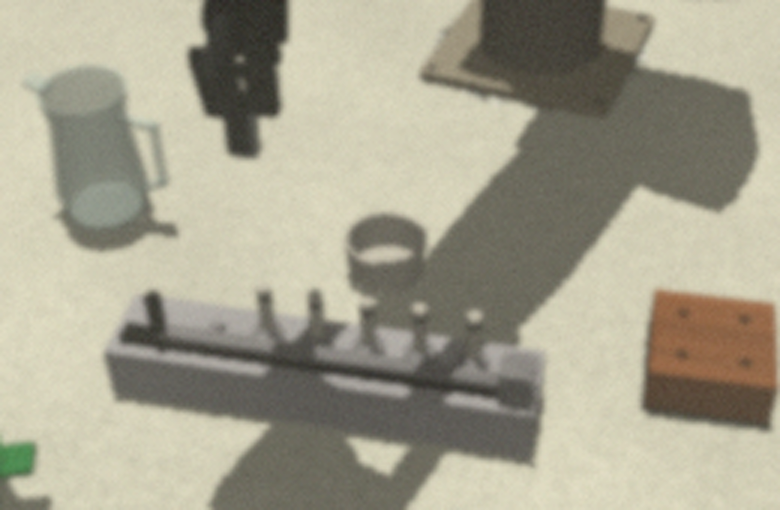

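The views agree. Five probes stand in sockets 1–5 with a tooth over each collar, the stand is empty, and the jug and ramekin are where they were. I'll hand in.

```bash
python3 -c "
from bench import *
print(hand_in())"
```

```text
the job is handed in; nothing more can be done
None
```

The four probes from the stand are docked in sockets 1–4 and the comb is fully home in its keeper. I handed the job in at about 58 s of the 208 s allowed; the hand-in reports no verdict.

- **Comb drawn back:** it started about 14 mm forward, so I pulled it back to about 0 by its knob before docking anything.
- **Docking:** each probe was pushed down until it stopped with about 10 N, at the height expected for a fully seated probe. The stand was knocked aside after the first probe, so I measured it again before taking the rest. The probe already in socket 5 stayed where it was, and socket 0 is empty.
- **Locking:** the comb moved 22 mm forward to a hard stop. Asking for 2 mm more moved it only 0.1 mm, at 14 N.

**Last checks:**
- The wrist camera showed five seated probes with a comb tooth over each collar.
- Before locking, depth readings put all five head tops at about 105 mm. The drawings give 103 mm, but the already-docked probe read the same, so I took it as camera offset.
- In the side view one head sits in shadow and is hard to make out. The depth readings and the wrist view both show it.
- The stand is empty, and the jug and ramekin look undisturbed. No check failed.

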